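# Lay out rollers for hand finishing

## Task

Get the finishing bench ready: first set the three-groove roller rest midway between the beaker and the tin, its length in line with the two, then lay every roller from the blue tray on its side in the rest, one to a groove and centred on it. At the end the small jar must stand directly behind the tin (on the side away from the robot, square to the row of beaker and tin) with a gap of about 4 cm, the oilstone must lie directly behind the rest, centred on it and parallel to it, about 8 cm clear of it, and the flat gauge case must lie directly to the right (as the robot sees it) of whichever of beaker and tin is at the right-hand end of the row, in line with the row, its long side square to the row, with a gap of about 9 cm. Leave the oiler bottle alone.

Things in the scene. Friction and masses are not known exactly. Their poses are not given: they have to be found in the camera images.
- mat: dark green cutting mat, flat, fixed, 300 mm (its x, away from the robot) by 480 mm (its y, to the robot's left), 1 mm thick and soft: things on it stand at bench height, z = 0. Origin at its centre. Its yaw varies by 0.2 rad either way; the row of beaker and tin runs along its y axis, so 'behind' is its +x and 'right' its -y
- row_mid (a point): point on the bench midway between beaker and tin, which is also the mat's centre
- beaker: fixed round clear plastic beaker with brushes and pens in it, 80 mm diameter, 82 mm tall, with the brushes 145 mm. Origin: centre of its underside; axes as the mat's. Stands on the mat 170 mm from row_mid, on the left or on the right
- tin: fixed round metal tin with a paper label, 80 mm diameter, 78 mm tall. Origin: centre of its underside; axes as the mat's. Stands on the mat 170 mm from row_mid, on the other side from the beaker
- tray: shallow blue plastic tray, fixed, on the robot's left, 280 mm (x) by 110 mm (y), walls 22 mm high and 4 mm thick, floor 4 mm thick. Origin: centre of its underside
- rest: loose black roller rest on the robot's right, empty, 52 (x) by 196 (y, its length) by 38 mm tall, 0.45 kg: base plate with two upright notched plates, each 8 mm thick, 36 mm free between them in x. Three 90-degree V grooves run along x, 62 mm apart in y. Can be gripped across its 52 mm width at mid-length. Origin: centre of its underside. Either way round will do
- groove1 (a point): where the middle of a roller lying in the groove at the rest's -y end comes: 45 mm above the underside, midway between the plates
- groove2 (a point): the same for the middle groove
- groove3 (a point): the same for the groove at the +y end
- roller1: one of up to three alike plain aluminium rollers, a solid cylinder 38 mm in diameter and 110 mm long, about 0.33 kg, with a thin dark ring near each end; it starts standing on end in the blue tray (rollers at least 78 mm apart, centre to centre). Origin: centre of its lower end face as it starts; z runs along its axis. Absent rollers read None.
- roller2: one of up to three alike plain aluminium rollers, a solid cylinder 38 mm in diameter and 110 mm long, about 0.33 kg, with a thin dark ring near each end; it starts standing on end in the blue tray (rollers at least 78 mm apart, centre to centre). Origin: centre of its lower end face as it starts; z runs along its axis. Absent rollers read None.
- roller3: one of up to three alike plain aluminium rollers, a solid cylinder 38 mm in diameter and 110 mm long, about 0.33 kg, with a thin dark ring near each end; it starts standing on end in the blue tray (rollers at least 78 mm apart, centre to centre). Origin: centre of its lower end face as it starts; z runs along its axis. Absent rollers read None.
- roller1_mid (a point): middle of roller1: on its axis, 55 mm from either end
- roller2_mid (a point): middle of roller2: on its axis, 55 mm from either end
- roller3_mid (a point): middle of roller3: on its axis, 55 mm from either end
- jar: loose small amber glass jar with white cap, 52 mm diameter (cap 49 mm), 66 mm tall, about 0.16 kg, upright. Origin: centre of its underside
- case: loose flat grey plastic gauge case, 84 mm long (x) by 46 mm wide (y) by 36 mm high, about 0.22 kg. Origin: centre of its underside
- oiler: bystander: small bottle with a yellow cap, 48 mm diameter, 120 mm tall, at the left rear. Origin: centre of its underside
- stone: loose oilstone, a two-layer block (brown below, pale above) 36 mm (x) by 90 mm (y, its length) by 25 mm high, about 0.2 kg, starting near the middle of the mat's front edge, nearest the robot. Origin: centre of its underside. Either way round will do
Things that resemble listed ones, but are neither listed nor needed, are in the scene too. What is shaped like the roller2 but orange or red is not meant.

How it is judged:
On the way, in this order (a step that is already met when the one before it is completed fails the run):
1. the rest stands midway between beaker and tin, in line with them, let go (horizontal distance between rest and row_mid below 0.015 m and angle between the y axis of rest and the y axis of mat, either way round below 0.12 rad and angle between rest's own z axis and vertical below 0.05 rad and height (world z) of rest below 0.01 m and contact force between the fingers and rest below 0.3 N and linear speed of rest below 0.01 m/s), for 0.3 s.
2. every roller lies in a groove of the rest (angle between the z axis of each of roller1, roller2, roller3 and the x axis of rest, either way round below 0.1 rad and x of roller1_mid in the frame of rest between -0.015 and 0.015 m and z of roller1_mid in the frame of rest between 0.037 and 0.052 m and linear speed of each of roller1, roller2, roller3 below 0.03 m/s and x of roller2_mid in the frame of rest between -0.015 and 0.015 m and z of roller2_mid in the frame of rest between 0.037 and 0.052 m and x of roller3_mid in the frame of rest between -0.015 and 0.015 m and z of roller3_mid in the frame of rest between 0.037 and 0.052 m), for 0.3 s.
At the end, for the whole second after the job is handed in: Rest within 15 mm of midway, 0.12 rad of the row; rollers in grooves, within 15 mm of centred; jar, stone, case each within 16 to 20 mm of their line and 20 mm of their gap (4 cm from tin, 8 cm from rest, 9 cm from the end thing), upright or flat; stone and case within 0.15 rad of square (all of step 2 and horizontal distance between rest and row_mid below 0.015 m and angle between the y axis of rest and the y axis of mat, either way round below 0.12 rad and angle between rest's own z axis and vertical below 0.05 rad and height (world z) of each of rest, jar, case, stone below 0.01 m and x of jar in the frame of tin between 0.086 and 0.126 m and y of jar in the frame of tin between -0.016 and 0.016 m and angle between each of jar, case, stone's own z axis and vertical below 0.1 rad and linear speed of each of jar, case, stone below 0.02 m/s and x of case in the frame of mat between -0.016 and 0.016 m and y of case in the frame of mat between -0.343 and -0.303 m and angle between the x axis of case and the x axis of mat, either way round below 0.15 rad and x of stone in the frame of mat between 0.105 and 0.145 m and y of stone in the frame of mat between -0.02 and 0.02 m and angle between the y axis of stone and the y axis of mat, either way round below 0.15 rad); the robot touches nothing.
It fails at once if the oiler is pushed or tipped (distance of oiler from where it was at the start of the episode above 0.03 m or angle between oiler's own z axis and vertical above 0.5 rad).
Of roller1, roller2, roller3 only 2 to 3 are there at a start; the rules pass over those that are not, and their reading is None.
At some moment in a run one of jar, case may be knocked a few centimetres aside while the robot is not near it.
It also fails if it takes over 210 s, if anything falls off the work surface, if the arm or the gripper's body presses on something with over 40 N, if the wrist force passes 120 N, or if a joint passes its speed limit or range.

## Robot

A 6-joint arm with a two-finger parallel gripper is mounted at the origin on the work surface. World frame = base frame: x ahead of the robot, y to its left, z up, the work surface at z = 0. Lengths are in m, angles in rad, forces in N, time in s.
With the tool pointing down it reaches from about 0.4 to 0.825 m from the base axis. Payload 7 kg.
Tool frame: the origin (TCP) lies on the centre line of the jaws, within the pads' length; the fingertips stand 14 mm ahead of it and the grasp point (between the pads) lies 5 mm behind it; z points along the fingers, y is the line along which they close (so a half turn about z gives the same grasp; the last joint's range is limited). The gripper opens to 88 mm and grips with 3 to 60 N. Pads are 19 mm wide; open, the fingers measure 130 mm over their backs; the gripper's body (78 mm by 193 mm) begins 47 mm behind the grasp point.
Start: joints at [1.61, 0.359, 0.012, 0, -1.224, -0.288], TCP at [0.166, 0.654, 0.241] pointing down, gripper open.
Joint ranges: [-3.07, 3.07], [-1.43, 2.12], [-1.02, 1.25], [-3.03, 1.67], [-3.05, -0], [-3.03, 3.03]. Speed limits (rad/s): [2.39, 2.39, 3.01, 3.14, 3.14, 3.14].

## Interface

Orientations are given as [roll, pitch, yaw] about the fixed x, y, z axes, in that order (R = Rz(yaw) Ry(pitch) Rx(roll)).
In Python, from station import arm gives the robot as it stands.
- The arm moves only by the tool move_arm, never from a script. Its argument "rows" is a list of rows, each an object with "translation": the shift along the tool's x, y, z in cm, a list of three; "rot": the turn, a rotation vector about the tool's x, y, z in degrees, a list of three; "hand": the closure, from 0 (fully open) to 1 (shut). A call has 1 to 8 rows; each row is the pose to reach, as a shift and turn from the pose commanded when the call began, along the tool's axes at that moment; what a row does not reach only later rows make up. A row lasts 1/12 s, in which the tool goes at most 41.7 mm and 7.16 degrees, less where a joint would pass 70% of its speed; a pose out of reach is approached as far as the arm can. A call with a gripper value outside its range is refused whole. The fingers move at their own pace and stop on an object; "squeeze" is the grip in N (left out, the last holds). Time passes only in rows, so rows that repeat a pose let the fingers close. It gives the time, the measured TCP pose, the force, the opening and the grip force at its end, in the units of the state.
- arm.get_state(): the state, without advancing time (a new reading comes with each control period).
- arm.grab_frame(name): name is "scene" or "side" or "wrist"; returns (picture, depth): 480x640x3 uint8, red, green, blue; 480x640 float32, m along the optical axis (not along the pixel's ray), 0 where there is no reading.
- arm.camera_params(name): a dict with "vfov" (degrees; the focal length in pixels is half the picture's height over the tangent of half this angle, whatever the lens; pixels are square), "cx", "cy" (the principal point, pixels), "position" and "orientation" of the camera in the world; the wrist camera has in their place "tool_from_camera" (4x4, takes a point from camera to tool coordinates, whose origin is the TCP and whose axes are the flange's). Camera axes: x right, y down, z forward; pixel columns grow to the right and rows downward; lengths in m; the calibration is good to about 2 mm. A picture is of the moment at which its call begins: read the wrist's pose just before it. camera_params takes no time and is no camera call.
- arm.job_done(): hands the job in; it is judged then, once.
Trained networks look in the newest picture that a camera, given by its name, has taken for a name from the list of things; names that differ only in an ending like _2 or _b are one class to them, and where a whole thing is asked for, a point or a joint stands for the part that bears it (a point fixed in the world has none). Each returns a list of dicts, best first, with "p" (0 to 1); they miss things now and then, are a little off and sometimes report something else, mostly with a low value. They report only what shows in the picture. A call takes as long as a camera call. They do not tell look-alikes from the thing itself.
- arm.search_frame(label, camera): "point" ([x, y, z] in m, in the coordinates of the camera as it stood for that picture, good to about 4 mm: the middle of the surface that is visible of it).
- arm.pinpoint(label, camera): "point" ([x, y, z] in m, in the coordinates of the camera as it stood for that picture, good to about 4 mm: a listed point, or the origin of a listed thing).
The state is a dict: "t": time; "q": joint angles; "qd": joint speeds; "joint_efforts": joint torques, N m; "eef_pos": TCP position; "ee_rot": TCP orientation; "force": force on the tool from outside, world axes, zero at the start; "moment": the same for the moment, N m; "width": finger opening in m; "gripper_force": force on a finger pad.
Only numpy, scipy, OpenCV 4.12 (cv2) and the standard library are available. Lean on these libraries where they do the work, as an engineer would, in place of code of your own. Each camera call takes 0.05 s, during which the arm holds its last target. There are 200 camera calls.

## Working session

There is one attempt and no reset: what is moved stays moved. The work goes in short steps, Python scripts to look and compute and a tool call to move; the robot and the scene stay as the last step left them, time stands still between calls to the robot, and variables do not carry over. Pictures are saved under pics/ and viewed, at most 14 in all, crops included, and the job is handed in when it is done.

Besides the shell and the picture viewer there is one more tool, called after ">>>" as name([rows], argument=value, ...), one row to a line, values as JSON. move_arm: Moves the arm, as the interface text tells. Its arguments: {"type":"object","properties":{"rows":{"type":"array","items":{"type":"object","properties":{"translation":{"type":"array","items":{"type":"number"}},"rot":{"type":"array","items":{"type":"number"}},"hand":{"type":"number"}}}},"squeeze":{"type":"number"}},"required":["rows"]}

```bash
mkdir -p pics; cat > h.py <<'E'
import numpy as np, cv2
from scipy.spatial.transform import Rotation as R
from station import arm
def cam(name,st=None):
    c=arm.camera_params(name); f=240/np.tan(np.radians(c["vfov"])/2)
    if "tool_from_camera" in c:
        st=st or arm.get_state(); T=np.eye(4); T[:3,:3]=rot(st["ee_rot"]); T[:3,3]=st["eef_pos"]
        return f,c["cx"],c["cy"],T@np.array(c["tool_from_camera"])
    T=np.eye(4); o=np.array(c["orientation"]); T[:3,:3]=o if o.shape==(3,3) else rot(o); T[:3,3]=c["position"]
    return f,c["cx"],c["cy"],T
def rot(o):
    o=np.array(o); 
    return R.from_euler("xyz",o).as_matrix() if o.shape==(3,) else R.from_quat(o).as_matrix() if o.shape==(4,) else o
def grab(name,file=None):
    st=arm.get_state(); p,d=arm.grab_frame(name); C=cam(name,st)
    if file: cv2.imwrite("pics/"+file,cv2.cvtColor(p,cv2.COLOR_RGB2BGR))
    f,cx,cy,T=C; v,u=np.mgrid[:480,:640]
    P=np.stack([(u-cx)/f*d,(v-cy)/f*d,d],-1)@T[:3,:3].T+T[:3,3]; P[d==0]=np.nan
    return p,d,P,C
def w(pt,C): return C[3][:3,:3]@np.array(pt)+C[3][:3,3]
def px(X,C):
    c=C[3][:3,:3].T@(np.array(X)-C[3][:3,3]); return c[:2]/c[2]*C[0]+np.array(C[1:3])
E
python3 - <<'E'
from h import *
print(arm.get_state()); 
for n in("scene","side","wrist"):
    print(arm.camera_params(n)); p,d,P,C=grab(n,n+"0.png")
    for l in ["mat","row_mid","beaker","tin","tray","rest","roller1","jar","case","oiler","stone"]:
        for r in arm.pinpoint(l,n)[:4]:
            if r["p"]>.2:
                X=w(r["point"],C); print(n,l,round(r["p"],2),X.round(3),px(X,C).round())
E
```

```text
{'t': 0.0, 'q': array([ 1.61011846e+00,  3.59382688e-01,  1.10409954e-02, -3.41889787e-04,
       -1.22410716e+00, -2.88084900e-01]), 'qd': array([ 0.00064207,  0.00056263, -0.00105376, -0.00084391,  0.0011769 ,
        0.0001898 ]), 'joint_efforts': array([-1.03747429e-04, -5.82715166e+01,  2.93062019e+01,  6.99736163e+00,
        6.87495005e-03, -1.51219219e-04]), 'eef_pos': array([0.16611119, 0.65374833, 0.2396191 ]), 'ee_rot': array([ 3.13991691e+00, -1.61402670e-04, -2.48879070e-01]), 'force': array([-0.60847502,  0.62407295,  0.11568677]), 'moment': array([ 0.02044532, -0.05087981,  0.00971664]), 'gripper_force': 0.0, 'width': 0.08794791527627256}
{'vfov': 50.83701459759865, 'cx': 324.08959083926004, 'cy': 239.9736425289458, 'position': array([0.89602327, 0.69128981, 1.17429282]), 'orientation': array([-2.5605401 , -0.00822884,  2.63352141])}
scene mat 0.94 [ 0.521  0.007 -0.002] [319. 238.]
scene mat 0.26 [0.416 0.357 0.005] [422. 321.]
scene row_mid 0.96 [0.524 0.011 0.004] [318. 238.]
scene beaker 0.94 [ 0.552 -0.152  0.004] [283. 201.]
scene tin 0.58 [ 0.502  0.181 -0.001] 
[... 1463 characters left out ...]
] [403. 253.]
side case 0.87 [0.663 0.083 0.003] [361. 233.]
side oiler 0.92 [0.745 0.305 0.001] [325. 196.]
side oiler 0.5 [ 0.674 -0.057 -0.   ] [404. 255.]
side stone 0.97 [ 0.426 -0.027 -0.001] [329. 293.]
side stone 0.35 [ 0.455 -0.402  0.039] [484. 367.]
{'vfov': 71.41302171609918, 'cx': 322.4145091546901, 'cy': 239.5778172076904, 'tool_from_camera': array([[ 1.36839456e-03, -9.54197744e-01, -2.99173517e-01,
         8.11634039e-02],
       [ 9.99998654e-01,  1.57656223e-03, -4.54449987e-04,
        -8.04555517e-04],
       [ 9.05300818e-04, -2.99172492e-01,  9.54198617e-01,
        -1.44635312e-01],
       [ 0.00000000e+00,  0.00000000e+00,  0.00000000e+00,
         1.00000000e+00]])}
```

View pics/scene0.png

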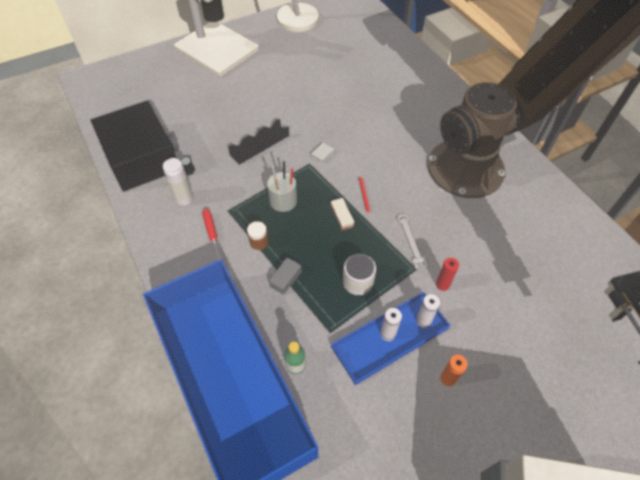

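View pics/side0.png

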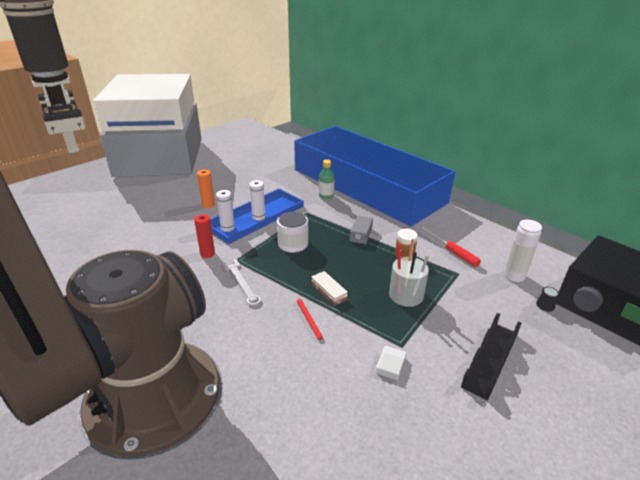

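In the scene picture, the real rollers are the two light ones in the small blue tray at (391,324) and (429,310). The lookalikes are red at (448,275), orange at (454,370) and the white bottle at (178,180): wrong colour, or not in the tray. The beaker (283,190) is on the right and the tin (359,274) on the left. The jar is at (258,235), case (286,275), stone (342,213) and rest (259,142). I'll confirm in a crop and measure from depth.

```bash
cat >> h.py <<'E'
def cloud(PP,xy,r,z0,z1):
    A=np.concatenate([P.reshape(-1,3) for P in PP]); A=A[~np.isnan(A[:,0])]
    m=(np.hypot(A[:,0]-xy[0],A[:,1]-xy[1])<r)&(A[:,2]>z0)&(A[:,2]<z1); return A[m]
def rect(Q):
    (c,s,a)=cv2.minAreaRect((Q[:,:2]*1000).astype(np.float32)); 
    if s[0]<s[1]: a+=90
    return np.round(c,1),np.round(s,1),(a+90)%180-90   # a: yaw of long side, deg
E
python3 - <<'E'
from h import *
p,d,P1,C1=grab("scene"); p2,d,P2,C2=grab("side")
a=cv2.resize(p[130:390,210:480],None,fx=2.2,fy=2.2,interpolation=cv2.INTER_CUBIC); cv2.imwrite("pics/crop1.png",a[:,:,::-1])
for n,P in(("sc",P1),("si",P2)):
    for l,xy,r,z0,z1 in [("rest",(.512,-.39),.13,.012,.05),("rollA",(.413,.357),.045,.1,.13),("rollB",(.512,.345),.045,.1,.13),("tin",(.5,.18),.06,.07,.09),("beaker",(.55,-.155),.06,.05,.085),("brush",(.55,-.155),.1,.09,.17),("jar",(.673,-.058),.05,.055,.08),("case",(.663,.083),.07,.026,.045),("stone",(.427,-.026),.07,.018,.035),("oiler",(.746,.303),.05,.05,.13),("red",(.307,.294),.05,.09,.13)]:
        Q=cloud([P],xy,r,z0,z1)
        if len(Q)>5: print(n,l,len(Q),*rect(Q),Q.max(0).round(3),Q.min(0).round(3))
    print(cloud([P],(.52,.01),.03,-.02,.02).mean(0))
    Q=cloud([P],(.45,-.3),.12,.01,.05); Q=Q[Q[:,1]>-.31]; print("near case target",len(Q),rect(Q) if len(Q)>5 else "")
E
```

```text
sc rest 767 [ 515.1 -390.1] [196.9  63.1] 10.158987998962402 [ 0.616 -0.346  0.046] [ 0.414 -0.437  0.012]
sc rollA 224 [412.3 355.7] [38.1 36. ] 57.13407516479492 [0.431 0.376 0.119] [0.393 0.338 0.101]
sc rollB 230 [510.9 343. ] [36.7 36.2] 59.95382308959961 [0.529 0.361 0.121] [0.491 0.324 0.1  ]
sc tin 692 [497.4 180.3] [76.9 77.4] -24.298072814941406 [0.537 0.219 0.085] [0.457 0.139 0.07 ]
sc beaker 562 [ 550.2 -155.2] [80.4 80.7] -68.14691162109375 [ 0.59  -0.113  0.085] [ 0.51  -0.199  0.05 ]
sc brush 141 [ 543.5 -153.9] [58.3 52.7] 73.76042175292969 [ 0.576 -0.133  0.152] [ 0.521 -0.189  0.09 ]
sc jar 253 [674.1 -57.9] [50.6 47.7] 40.301517486572266 [ 0.697 -0.033  0.072] [ 0.65  -0.085  0.055]
sc case 543 [660.5  81. ] [86.7 47.4] 28.242483139038086 [0.708 0.12  0.043] [0.614 0.043 0.026]
sc stone 352 [427.7 -24.3] [93.2 37.7] 80.6939697265625 [0.452 0.022 0.031] [ 0.404 -0.073  0.018]
sc oiler 424 [746.5 305.9] [39.9 46.7] -15.838203430175781 [0.769 0.327 0.124] [0.721 0.283 0.051]
sc red 223 [307.6 294.5] [37.6 38.2] -2.02105712890625 [0.327 0.313 0.116] [0.289 0.276 0.09 
[... 647 characters left out ...]
.2 -155.3] [59. 54.] 73.60627746582031 [ 0.576 -0.134  0.15 ] [ 0.519 -0.191  0.09 ]
si jar 219 [672.6 -58.2] [48.4 49.2] -23.78459930419922 [ 0.697 -0.035  0.071] [ 0.646 -0.084  0.055]
si case 350 [658.5  79.7] [91.9 46.3] 28.866722106933594 [0.706 0.117 0.042] [0.613 0.041 0.026]
si stone 492 [427.3 -25. ] [92.2 40.7] 81.42996215820312 [0.452 0.022 0.03 ] [ 0.4   -0.072  0.018]
si oiler 332 [755.9 297.1] [44.9 79.1] -3.9448928833007812 [0.796 0.321 0.125] [0.716 0.275 0.05 ]
si red 214 [304.7 292.7] [38.6 36.4] 19.02420425415039 [0.325 0.312 0.114] [0.286 0.274 0.09 ]
[0.51918892 0.00958226 0.00257425]
near case target 562 (array([ 360.6, -260.2]), array([61.8, 44.9]), 22.923067092895508)
```

View pics/crop1.png

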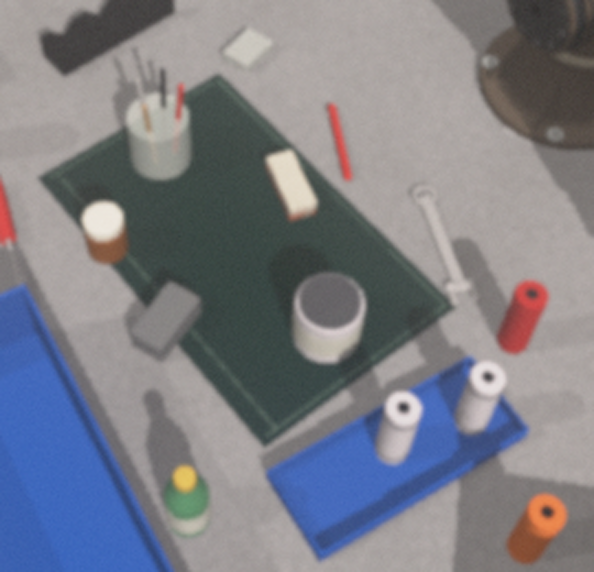

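The crop confirms the two light rollers in the blue tray, at crop (400,425) and (480,395). The beaker is on the right, and nothing stands close to the rest. Next is the route to the rest.

```bash
cat >> h.py <<'E'
def down(x,y,z,psi,tilt=0):   # psi deg: yaw of tool x; tilt deg about tool y (closing)
    T=np.eye(4); T[:3,:3]=(R.from_euler("z",psi,degrees=True)*R.from_euler("x",np.pi)*R.from_euler("y",tilt,degrees=True)).as_matrix(); T[:3,3]=[x,y,z]; return T
def now():
    s=arm.get_state(); T=np.eye(4); T[:3,:3]=rot(s["ee_rot"]); T[:3,3]=s["eef_pos"]; return T
def seq(targets,T=None):
    T=now() if T is None else T
    for i,G in enumerate(targets):
        D=np.linalg.inv(T)@G; t=(D[:3,3]*100).round(2); r=R.from_matrix(D[:3,:3]).as_rotvec(degrees=True).round(1)
        print(i,t.tolist(),r.tolist(),"rows",round(max(np.linalg.norm(t)/4.17,np.linalg.norm(r)/7.16),1)); T=G
M=np.array([.5225,.0112]); A=.1554; ex=np.array([np.cos(A),np.sin(A)]); ey=np.array([-np.sin(A),np.cos(A)]); AD=np.degrees(A)
E
python3 - <<'E'
from h import *
print("A",AD)
seq([down(.42,.5,.25,-60),down(.6,.26,.25,-110),down(.6,-.04,.25,-155),down(.56,-.28,.2,-169.5),down(.515,-.39,.1,-169.5),down(.515,-.39,.018,-169.5)])
E
```

```text
A 8.903764136332994
0 [28.39, 8.69, -0.95] [0.0, -0.0, 45.7] rows 7.1
1 [29.78, -3.59, 0.0] [-0.0, -0.0, 50.0] rows 7.2
2 [28.19, -10.26, 0.0] [0.0, -0.0, 45.0] rows 7.2
3 [13.77, -20.06, 5.0] [0.0, -0.0, 14.5] rows 6.0
4 [6.43, -10.0, 10.0] [0.0, -0.0, 0.0] rows 3.7
5 [-0.0, 0.0, 8.2] [0.0, -0.0, 0.0] rows 2.0
```

>>> move_arm([
  {"translation": [28.4, 8.7, -1], "rot": [0, 0, 45.7], "hand": 0},
  {"translation": [28.4, 8.7, -1], "rot": [0, 0, 45.7], "hand": 0},
  {"translation": [28.4, 8.7, -1], "rot": [0, 0, 45.7], "hand": 0},
  {"translation": [28.4, 8.7, -1], "rot": [0, 0, 45.7], "hand": 0},
  {"translation": [28.4, 8.7, -1], "rot": [0, 0, 45.7], "hand": 0},
  {"translation": [28.4, 8.7, -1], "rot": [0, 0, 45.7], "hand": 0},
  {"translation": [28.4, 8.7, -1], "rot": [0, 0, 45.7], "hand": 0},
  {"translation": [28.4, 8.7, -1], "rot": [0, 0, 45.7], "hand": 0},
])

```text
t: 2.57
eef_pos: [0.4246, 0.4965, 0.251]
ee_rot: [-3.141, -0.001, -1.054]
force: [-0.8, 0.9, 0.6]
width: 0.0873
gripper_force: 0.0
```

>>> move_arm([
  {"translation": [29.8, -3.6, 0], "rot": [0, 0, 50], "hand": 0},
  {"translation": [29.8, -3.6, 0], "rot": [0, 0, 50], "hand": 0},
  {"translation": [29.8, -3.6, 0], "rot": [0, 0, 50], "hand": 0},
  {"translation": [29.8, -3.6, 0], "rot": [0, 0, 50], "hand": 0},
  {"translation": [29.8, -3.6, 0], "rot": [0, 0, 50], "hand": 0},
  {"translation": [29.8, -3.6, 0], "rot": [0, 0, 50], "hand": 0},
  {"translation": [29.8, -3.6, 0], "rot": [0, 0, 50], "hand": 0},
  {"translation": [29.8, -3.6, 0], "rot": [0, 0, 50], "hand": 0},
])

```text
t: 3.23
eef_pos: [0.603, 0.2554, 0.2505]
ee_rot: [-3.141, -0.001, -1.93]
force: [-0.5, 0.7, 0.7]
width: 0.0877
gripper_force: 0.0
```

>>> move_arm([
  {"translation": [28.2, -10.3, 0], "rot": [0, 0, 45], "hand": 0},
  {"translation": [28.2, -10.3, 0], "rot": [0, 0, 45], "hand": 0},
  {"translation": [28.2, -10.3, 0], "rot": [0, 0, 45], "hand": 0},
  {"translation": [28.2, -10.3, 0], "rot": [0, 0, 45], "hand": 0},
  {"translation": [28.2, -10.3, 0], "rot": [0, 0, 45], "hand": 0},
  {"translation": [28.2, -10.3, 0], "rot": [0, 0, 45], "hand": 0},
  {"translation": [28.2, -10.3, 0], "rot": [0, 0, 45], "hand": 0},
  {"translation": [28.2, -10.3, 0], "rot": [0, 0, 45], "hand": 0},
])

```text
t: 3.9
eef_pos: [0.6003, -0.045, 0.2508]
ee_rot: [-3.141, -0.0, -2.71]
force: [-0.0, 0.3, -0.0]
width: 0.0879
gripper_force: 0.0
```

>>> move_arm([
  {"translation": [13.8, -20.1, 5], "rot": [0, 0, 14.5], "hand": 0},
  {"translation": [13.8, -20.1, 5], "rot": [0, 0, 14.5], "hand": 0},
  {"translation": [13.8, -20.1, 5], "rot": [0, 0, 14.5], "hand": 0},
  {"translation": [13.8, -20.1, 5], "rot": [0, 0, 14.5], "hand": 0},
  {"translation": [13.8, -20.1, 5], "rot": [0, 0, 14.5], "hand": 0},
  {"translation": [13.8, -20.1, 5], "rot": [0, 0, 14.5], "hand": 0},
  {"translation": [13.8, -20.1, 5], "rot": [0, 0, 14.5], "hand": 0},
  {"translation": [13.8, -20.1, 5], "rot": [0, 0, 14.5], "hand": 0},
])

```text
t: 4.57
eef_pos: [0.5601, -0.2827, 0.1996]
ee_rot: [3.141, -0.002, -2.961]
force: [-0.3, 0.5, 1.1]
width: 0.0879
gripper_force: 0.0
```

```bash
python3 - <<'E'
from h import *
s=arm.get_state(); print(s["t"],s["q"].round(3),s["eef_pos"].round(4),np.degrees(s["ee_rot"]).round(2))
p,d,P,C=grab("wrist","wr1.png")
Q=cloud([P],(.515,-.39),.13,.02,.06); print(len(Q),rect(Q))
seq([down(.515,-.39,.1,-169.5),down(.515,-.39,.018,-169.5)])
E
```

```text
4.5667 [-0.157  0.31  -0.155 -0.    -1.107 -1.233] [ 0.5601 -0.2827  0.1996] [ 1.7997e+02 -9.0000e-02 -1.6964e+02]
5458 (array([ 514.7, -389. ]), array([196.3,  53.1]), 10.89318561553955)
0 [6.46, -9.84, 10.02] [0.0, -0.0, -0.0] rows 3.7
1 [-0.0, 0.0, 8.2] [0.0, -0.0, 0.0] rows 2.0
```

>>> move_arm([
  {"translation": [6.4, -9.8, 10], "rot": [0, 0, -0.5], "hand": 0},
  {"translation": [6.4, -9.8, 10], "rot": [0, 0, -0.5], "hand": 0},
  {"translation": [6.4, -9.8, 10], "rot": [0, 0, -0.5], "hand": 0},
  {"translation": [6.4, -9.8, 10], "rot": [0, 0, -0.5], "hand": 0},
  {"translation": [6.4, -9.8, 15], "rot": [0, 0, -0.5], "hand": 0},
  {"translation": [6.4, -9.8, 18.1], "rot": [0, 0, -0.5], "hand": 0},
  {"translation": [6.4, -9.8, 18.1], "rot": [0, 0, -0.5], "hand": 0},
])

```text
t: 5.2
eef_pos: [0.5168, -0.3878, 0.0162]
ee_rot: [3.141, -0.001, -2.947]
force: [0.6, -0.0, 0.3]
width: 0.0873
gripper_force: 0.0
```

>>> move_arm([
  {"translation": [0, 0, 0], "rot": [0, 0, 0], "hand": 0.8},
  {"translation": [0, 0, 0], "rot": [0, 0, 0], "hand": 0.8},
  {"translation": [0, 0, 0], "rot": [0, 0, 0], "hand": 0.8},
  {"translation": [0, 0, 0], "rot": [0, 0, 0], "hand": 0.8},
  {"translation": [0, 0, 0], "rot": [0, 0, 0], "hand": 0.8},
  {"translation": [0, 0, 0], "rot": [0, 0, 0], "hand": 0.8},
], squeeze=40)

```text
t: 5.7
eef_pos: [0.5164, -0.3887, 0.0202]
ee_rot: [-3.141, 0.001, -2.949]
force: [0.9, -2.2, -0.7]
width: 0.0525
gripper_force: 0.8
```

>>> move_arm([
  {"translation": [0, 0, -2], "rot": [0, 0, 0], "hand": 0.8},
  {"translation": [0, 0, -6], "rot": [0, 0, 0], "hand": 0.8},
  {"translation": [0, 0, -10], "rot": [0, 0, 0], "hand": 0.8},
  {"translation": [0, 0, -14], "rot": [0, 0, 0], "hand": 0.8},
  {"translation": [0, 0, -18], "rot": [0, 0, 0], "hand": 0.8},
  {"translation": [0, 0, -20], "rot": [0, 0, 0], "hand": 0.8},
  {"translation": [0, 0, -20], "rot": [0, 0, 0], "hand": 0.8},
])

```text
t: 6.28
eef_pos: [0.5179, -0.3899, 0.2257]
ee_rot: [-3.136, 0.007, -2.948]
force: [1.5, -1.1, -3.9]
width: 0.0516
gripper_force: 40.0
```

```bash
python3 - <<'E'
from h import *
s=arm.get_state(); print(s["t"],s["q"].round(3),s["eef_pos"].round(4),np.degrees(s["ee_rot"]).round(2),s["width"],s["gripper_force"])
m=down(.55,-.17,.22,-125)
seq([m,down(*M,.22,AD-90),down(*M,.10,AD-90),down(*M,.0195,AD-90)])
E
```

```text
6.2833 [-3.440e-01  3.190e-01 -8.100e-02  1.000e-03 -1.162e+00 -1.034e+00] [ 0.5179 -0.3899  0.2257] [-179.69    0.4  -168.93] 0.051566806810426254 39.99776417389512
0 [-7.37, 20.97, 0.5] [-0.4, 0.3, -43.9] rows 6.1
1 [-13.27, 12.65, 0.0] [0.0, 0.0, -43.9] rows 6.1
2 [0.0, 0.0, 12.0] [0.0, -0.0, 0.0] rows 2.9
3 [0.0, 0.0, 8.05] [0.0, -0.0, 0.0] rows 1.9
```

>>> move_arm([
  {"translation": [-7.4, 21, 0], "rot": [0, 0, -44], "hand": 0.8},
  {"translation": [-7.4, 21, 0], "rot": [0, 0, -44], "hand": 0.8},
  {"translation": [-7.4, 21, 0], "rot": [0, 0, -44], "hand": 0.8},
  {"translation": [-7.4, 21, 0], "rot": [0, 0, -44], "hand": 0.8},
  {"translation": [-7.4, 21, 0], "rot": [0, 0, -44], "hand": 0.8},
  {"translation": [-7.4, 21, 0], "rot": [0, 0, -44], "hand": 0.8},
  {"translation": [-7.4, 21, 0], "rot": [0, 0, -44], "hand": 0.8},
  {"translation": [-7.4, 21, 0], "rot": [0, 0, -44], "hand": 0.8},
])

```text
t: 6.95
eef_pos: [0.5476, -0.1672, 0.2181]
ee_rot: [3.139, -0.001, -2.179]
force: [0.2, -0.0, -5.0]
width: 0.0518
gripper_force: 40.0
```

>>> move_arm([
  {"translation": [-13.2, 12.6, 0], "rot": [0, 0, -44], "hand": 0.8},
  {"translation": [-13.2, 12.6, 0], "rot": [0, 0, -44], "hand": 0.8},
  {"translation": [-13.2, 12.6, 0], "rot": [0, 0, -44], "hand": 0.8},
  {"translation": [-13.2, 12.6, 0], "rot": [0, 0, -44], "hand": 0.8},
  {"translation": [-13.2, 12.6, 0], "rot": [0, 0, -44], "hand": 0.8},
  {"translation": [-13.2, 12.6, 0], "rot": [0, 0, -44], "hand": 0.8},
  {"translation": [-13.2, 12.6, 0], "rot": [0, 0, -44], "hand": 0.8},
  {"translation": [-13.2, 12.6, 0], "rot": [0, 0, -44], "hand": 0.8},
])

```text
t: 7.62
eef_pos: [0.5204, 0.0111, 0.2188]
ee_rot: [3.14, -0.0, -1.417]
force: [-0.2, -0.1, -4.7]
width: 0.052
gripper_force: 40.0
```

```bash
python3 - <<'E'
from h import *
p,d,P,C=grab("scene"); p,d,P2,C2=grab("side")
s=arm.get_state(); print(s["t"],s["q"].round(3),s["eef_pos"].round(4),np.degrees(s["ee_rot"]).round(2),s["width"],s["gripper_force"])
Q=cloud([P,P2],M,.13,.19,.215); print(len(Q),rect(Q),Q.min(0))
for z in (0,):seq([down(*M,.10,AD-90),down(*M,.0185,AD-90)])
E
```

```text
7.7167 [ 0.398  0.121 -0.356 -0.    -1.095 -0.246] [0.5206 0.0107 0.219 ] [ 1.7993e+02 -1.0000e-02 -8.1320e+01] 0.05172533715084716 39.99772438779473
1229 (array([521.1,   8.5]), array([ 84.3, 199.4]), -81.4393138885498) [ 0.47791003 -0.09276113  0.19650719]
0 [-0.02, -0.21, 11.9] [0.1, -0.0, -0.2] rows 2.9
1 [0.0, 0.0, 8.15] [0.0, -0.0, 0.0] rows 2.0
```

>>> move_arm([
  {"translation": [-0.2, -0.2, 4], "rot": [0, 0, -0.2], "hand": 0.8},
  {"translation": [-0.2, -0.2, 8], "rot": [0, 0, -0.2], "hand": 0.8},
  {"translation": [-0.2, -0.2, 12], "rot": [0, 0, -0.2], "hand": 0.8},
  {"translation": [-0.2, -0.2, 16], "rot": [0, 0, -0.2], "hand": 0.8},
  {"translation": [-0.2, -0.2, 18.5], "rot": [0, 0, -0.2], "hand": 0.8},
  {"translation": [-0.2, -0.2, 19.6], "rot": [0, 0, -0.2], "hand": 0.8},
  {"translation": [-0.2, -0.2, 20.1], "rot": [0, 0, -0.2], "hand": 0.8},
  {"translation": [-0.2, -0.2, 20.1], "rot": [0, 0, -0.2], "hand": 0.8},
])

```text
t: 8.38
eef_pos: [0.5213, 0.0123, 0.0183]
ee_rot: [3.138, -0.001, -1.415]
force: [-0.1, -0.4, -3.7]
width: 0.0513
gripper_force: 40.0
```

>>> move_arm([
  {"translation": [0, 0, 0], "rot": [0, 0, 0], "hand": 0.1},
  {"translation": [0, 0, 0], "rot": [0, 0, 0], "hand": 0.1},
  {"translation": [0, 0, 0], "rot": [0, 0, 0], "hand": 0},
  {"translation": [0, 0, 0], "rot": [0, 0, 0], "hand": 0},
  {"translation": [0, 0, -3], "rot": [0, 0, 0], "hand": 0},
  {"translation": [0, 0, -7], "rot": [0, 0, 0], "hand": 0},
  {"translation": [0, 0, -11], "rot": [0, 0, 0], "hand": 0},
  {"translation": [0, 0, -15], "rot": [0, 0, 0], "hand": 0},
])

```text
t: 9.05
eef_pos: [0.5223, 0.0139, 0.1705]
ee_rot: [3.141, -0.0, -1.41]
force: [1.0, 0.6, -0.6]
width: 0.0874
gripper_force: 0.0
```

>>> move_arm([
  {"translation": [-3, 0, -4], "rot": [0, 0, 0], "hand": 0},
  {"translation": [-6, 0, -8], "rot": [0, 0, 0], "hand": 0},
  {"translation": [-9, 0, -12], "rot": [0, 0, 0], "hand": 0},
  {"translation": [-12, 0, -12], "rot": [0, 0, 0], "hand": 0},
  {"translation": [-16, 0, -12], "rot": [0, 0, 0], "hand": 0},
  {"translation": [-18, 0, -12], "rot": [0, 0, 0], "hand": 0},
  {"translation": [-18, 0, -12], "rot": [0, 0, 0], "hand": 0},
])

```text
t: 9.63
eef_pos: [0.4933, 0.1958, 0.2893]
ee_rot: [-3.14, 0.002, -1.407]
force: [1.2, -0.7, -0.7]
width: 0.0876
gripper_force: 0.0
```

```bash
cat > see.py <<'E'
from h import *
p,d,P,C=grab("scene"); p,d,P2,C2=grab("side")
s=arm.get_state(); print(s["t"],s["q"].round(3),s["eef_pos"].round(4),np.degrees(s["ee_rot"]).round(2),s["width"].round(4),s["gripper_force"])
for n,X in(("sc",P),("si",P2)):
    for l,xy,r,z0,z1 in [("rest",M,.125,.012,.05),("jar",(.673,-.058),.06,.055,.08),("case",(.66,.081),.07,.026,.045)]:
        Q=cloud([X],xy,r,z0,z1)
        if len(Q)>20: print(n,l,len(Q),rect(Q))
E
python3 see.py
```

```text
Traceback (most recent call last):
  File "see.py", line 3, in <module>
    s=arm.get_state(); print(s["t"],s["q"].round(3),s["eef_pos"].round(4),np.degrees(s["ee_rot"]).round(2),s["width"].round(4),s["gripper_force"])
                                                                                                           ^^^^^^^^^^^^^^^^
AttributeError: 'float' object has no attribute 'round'
```

```bash
sed -i 's/s\["width"\].round(4)/round(s["width"],4)/' see.py; python3 see.py; python3 - <<'E'
from h import *
B=np.array([.5096,.342]); ps=-75; 
def pt(b,d,z): 
    a=np.radians(60); T=down(*b,z,ps,-60); T[:3,3]-=d*T[:3,2]; return T
seq([pt(B,.13,.19),pt(B,.1,.063),pt(B,0,.063)])
E
```

```text
9.8333 [ 0.741  0.089 -0.231  0.    -1.252 -0.58 ] [0.4935 0.1914 0.2885] [ 1.7999e+02 -1.0000e-02 -8.0770e+01] 0.0879 0.0
sc rest 822 (array([569.7,  16.9]), array([149.8, 198.8]), -81.750244140625)
sc jar 250 (array([672.9, -59. ]), array([48.7, 47.4]), 65.2904281616211)
sc case 550 (array([660.3,  80.5]), array([88.4, 47.4]), 28.482139587402344)
si rest 1853 (array([515.7,  11.3]), array([231.4, 179. ]), 58.744388580322266)
si jar 217 (array([672.7, -59.9]), array([50.4, 46.5]), 3.228776693344116)
si case 349 (array([659.8,  80.6]), array([91.1, 46.2]), 28.73796272277832)
0 [-3.41, -5.13, 3.35] [-3.0, -60.0, -5.2] rows 8.4
1 [11.0, 0.0, 9.35] [-0.0, -0.0, -0.0] rows 3.5
2 [-0.0, 0.0, 10.0] [-0.0, -0.0, -0.0] rows 2.4
```

>>> move_arm([
  {"translation": [-3.4, -5.1, 3.3], "rot": [-3, -60, -5.2], "hand": 0},
  {"translation": [-3.4, -5.1, 3.3], "rot": [-3, -60, -5.2], "hand": 0},
  {"translation": [-3.4, -5.1, 3.3], "rot": [-3, -60, -5.2], "hand": 0},
  {"translation": [-3.4, -5.1, 3.3], "rot": [-3, -60, -5.2], "hand": 0},
  {"translation": [-3.4, -5.1, 3.3], "rot": [-3, -60, -5.2], "hand": 0},
  {"translation": [-3.4, -5.1, 3.3], "rot": [-3, -60, -5.2], "hand": 0},
  {"translation": [-3.4, -5.1, 3.3], "rot": [-3, -60, -5.2], "hand": 0},
  {"translation": [-3.4, -5.1, 3.3], "rot": [-3, -60, -5.2], "hand": 0},
])

```text
t: 10.5
eef_pos: [0.5401, 0.2317, 0.2573]
ee_rot: [-3.136, 1.002, -1.313]
force: [-0.2, -0.1, -1.9]
width: 0.0877
gripper_force: 0.0
```

```bash
cat > b.py <<'E'
from h import *
s=arm.get_state(); print(s["t"],s["q"].round(3),s["eef_pos"].round(4),s["force"].round(1))
B=np.array([.5096,.342]); ps=-75; 
def pt(b,d,z): 
    T=down(*b,z,ps,-60); T[:3,3]-=d*T[:3,2]; return T
seq([pt(B,.13,.19),pt(B,.1,.063),pt(B,0,.063)])
p,d,P,C=grab("side"); p,d,P2,C2=grab("scene")
Q=cloud([P,P2],M,.125,.03,.043); Q=Q[np.abs((Q[:,:2]-M)@ex)<.06];print(rect(Q))
E
python3 b.py
```

```text
10.5 [ 0.069  0.384  0.048 -0.977 -1.538  0.383] [0.5401 0.2317 0.2573] [-0.2 -0.1 -1.9]
0 [0.09, 0.09, 0.28] [-0.5, -2.6, -0.1] rows 0.4
1 [11.0, 0.0, 9.35] [-0.0, -0.0, -0.0] rows 3.5
2 [-0.0, 0.0, 10.0] [-0.0, -0.0, -0.0] rows 2.4
(array([521.8,   9.7]), array([ 58.1, 200.3]), -81.73447132110596)
```

>>> move_arm([
  {"translation": [0.1, 0.1, 0.3], "rot": [-0.5, -2.6, -0.1], "hand": 0},
  {"translation": [0.1, 0.1, 0.3], "rot": [-0.5, -2.6, -0.1], "hand": 0},
])

```text
t: 10.77
eef_pos: [0.5371, 0.2337, 0.2513]
ee_rot: [3.123, 1.041, -1.324]
force: [0.2, -0.8, -0.5]
width: 0.0874
gripper_force: 0.0
```

>>> move_arm([
  {"translation": [11, 0, 9.3], "rot": [0, 0, 0], "hand": 0},
  {"translation": [11, 0, 9.3], "rot": [0, 0, 0], "hand": 0},
  {"translation": [11, 0, 9.3], "rot": [0, 0, 0], "hand": 0},
  {"translation": [11, 0, 9.3], "rot": [0, 0, 0], "hand": 0},
  {"translation": [11, 0, 9.3], "rot": [0, 0, 0], "hand": 0},
  {"translation": [11, 0, 9.3], "rot": [0, 0, 0], "hand": 0},
])

```text
t: 11.27
eef_pos: [0.5295, 0.2591, 0.1112]
ee_rot: [3.128, 1.039, -1.316]
force: [0.9, -0.5, 0.2]
width: 0.0877
gripper_force: 0.0
```

```bash
sed -i 's/^p,d.*//;s/^Q=.*//' b.py; cat >> b.py <<'E'
p,d,P,C=grab("wrist","wr2.png")
for X in((.411,.3555),(.5096,.342)):
    Q=cloud([P],X,.04,.08,.13); print(len(Q),rect(Q) if len(Q)>20 else "")
E
python3 b.py
```

```text
11.2667 [ 0.089  0.58  -0.05  -1.037 -1.398  0.624] [0.5295 0.2591 0.1112] [ 0.9 -0.5  0.2]
0 [-11.01, -0.12, -9.64] [0.4, -0.4, -0.2] rows 3.5
1 [11.0, 0.0, 9.35] [-0.0, -0.0, -0.0] rows 3.5
2 [-0.0, 0.0, 10.0] [-0.0, -0.0, -0.0] rows 2.4
486 (array([416.8, 349.2]), array([37.6, 18.3]), 39.65998077392578)
2515 (array([511.1, 332.8]), array([37.9, 18.9]), 13.955792427062988)
```

View pics/wr2.png

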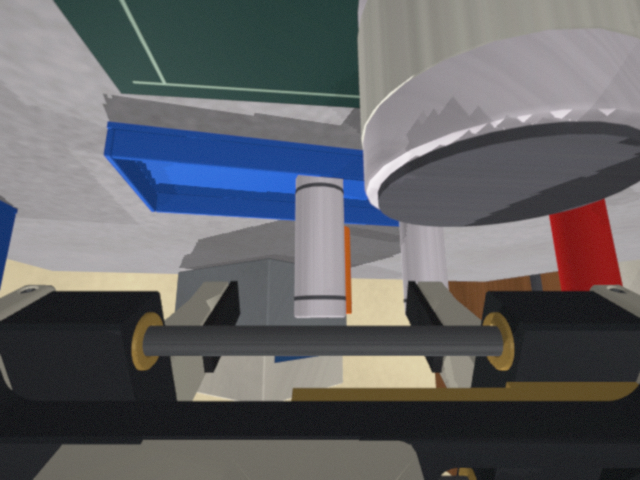

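The wrist view shows roller B between the jaws at (320,245) and the tin looming at (500,110). The camera side of the hand hangs low and would hit the tin. I'll back off and flip the hand half a turn.

>>> move_arm([
  {"translation": [-11, 0, -9.6], "rot": [0, 0, 0], "hand": 0},
  {"translation": [-11, 0, -9.6], "rot": [0, 0, 0], "hand": 0},
  {"translation": [-11, 0, -9.6], "rot": [0, 0, 0], "hand": 0},
  {"translation": [-11, 0, -9.6], "rot": [0, 0, 0], "hand": 0},
  {"translation": [-11, 0, -9.6], "rot": [0, 0, 0], "hand": 0},
])

```text
t: 11.73
eef_pos: [0.5402, 0.2315, 0.2639]
ee_rot: [-3.122, 1.036, -1.289]
force: [0.5, 0.1, 0.1]
width: 0.0875
gripper_force: 0.0
```

>>> move_arm([
  {"translation": [0, 0, 0], "rot": [0, 0, 60], "hand": 0},
  {"translation": [0, 0, 0], "rot": [0, 0, 60], "hand": 0},
  {"translation": [0, 0, 0], "rot": [0, 0, 60], "hand": 0},
  {"translation": [0, 0, 0], "rot": [0, 0, 60], "hand": 0},
  {"translation": [0, 0, 0], "rot": [0, 0, 60], "hand": 0},
  {"translation": [0, 0, 0], "rot": [0, 0, 60], "hand": 0},
  {"translation": [0, 0, 0], "rot": [0, 0, 60], "hand": 0},
  {"translation": [0, 0, 0], "rot": [0, 0, 60], "hand": 0},
])

```text
t: 12.4
eef_pos: [0.538, 0.2324, 0.2574]
ee_rot: [2.179, 0.478, -2.566]
force: [0.7, -0.4, -0.0]
width: 0.0879
gripper_force: 0.0
```

>>> move_arm([
  {"translation": [0, 0, 0], "rot": [0, 0, 60], "hand": 0},
  {"translation": [0, 0, 0], "rot": [0, 0, 60], "hand": 0},
  {"translation": [0, 0, 0], "rot": [0, 0, 60], "hand": 0},
  {"translation": [0, 0, 0], "rot": [0, 0, 60], "hand": 0},
  {"translation": [0, 0, 0], "rot": [0, 0, 60], "hand": 0},
  {"translation": [0, 0, 0], "rot": [0, 0, 60], "hand": 0},
  {"translation": [0, 0, 0], "rot": [0, 0, 60], "hand": 0},
  {"translation": [0, 0, 0], "rot": [0, 0, 60], "hand": 0},
])

```text
t: 13.07
eef_pos: [0.538, 0.2325, 0.2574]
ee_rot: [2.147, -0.373, -3.108]
force: [-0.4, -0.4, -0.0]
width: 0.0876
gripper_force: 0.0
```

>>> move_arm([
  {"translation": [0, 0, 0], "rot": [0, 0, 60], "hand": 0},
  {"translation": [0, 0, 0], "rot": [0, 0, 60], "hand": 0},
  {"translation": [0, 0, 0], "rot": [0, 0, 60], "hand": 0},
  {"translation": [0, 0, 0], "rot": [0, 0, 60], "hand": 0},
  {"translation": [0, 0, 0], "rot": [0, 0, 60], "hand": 0},
  {"translation": [0, 0, 0], "rot": [0, 0, 60], "hand": 0},
  {"translation": [0, 0, 0], "rot": [0, 0, 60], "hand": 0},
  {"translation": [0, 0, 0], "rot": [0, 0, 60], "hand": 0},
])

```text
t: 13.73
eef_pos: [0.538, 0.2324, 0.2574]
ee_rot: [2.918, -1.024, 2.097]
force: [0.2, 0.5, -0.0]
width: 0.0871
gripper_force: 0.0
```

```bash
cat > b.py <<'E'
from h import *
s=arm.get_state(); print(s["t"],s["q"].round(3),s["eef_pos"].round(4),s["force"].round(1))
B=np.array([.5096,.342]); ps=105; 
def pt(b,d,z): 
    T=down(*b,z,ps,60); T[:3,3]-=d*T[:3,2]; return T
seq([pt(B,.13,.19),pt(B,.1,.063),pt(B,0,.063)])
E
python3 b.py
```

```text
13.7333 [ 0.053  0.402  0.053 -1.002 -1.568 -2.601] [0.538  0.2324 0.2574] [ 0.2  0.5 -0. ]
0 [-0.19, 0.07, 0.18] [-0.2, 0.5, 7.8] rows 1.1
1 [-11.0, -0.0, 9.35] [-0.0, 0.0, 0.0] rows 3.5
2 [-0.0, 0.0, 10.0] [-0.0, 0.0, 0.0] rows 2.4
```

>>> move_arm([
  {"translation": [-0.2, 0, 0.2], "rot": [-0.2, 0.5, 7.8], "hand": 0},
  {"translation": [-0.2, 0, 0.2], "rot": [-0.2, 0.5, 7.8], "hand": 0},
  {"translation": [-0.2, 0, 0.2], "rot": [-0.2, 0.5, 7.8], "hand": 0},
])

```text
t: 13.98
eef_pos: [0.5379, 0.2333, 0.2537]
ee_rot: [3.13, -1.049, 1.848]
force: [0.3, -0.1, -0.3]
width: 0.0877
gripper_force: 0.0
```

>>> move_arm([
  {"translation": [-3.5, 0, 3], "rot": [0, 0, 0], "hand": 0},
  {"translation": [-7, 0, 6], "rot": [0, 0, 0], "hand": 0},
  {"translation": [-11, 0, 9.4], "rot": [0, 0, 0], "hand": 0},
  {"translation": [-11, 0, 9.4], "rot": [0, 0, 0], "hand": 0},
  {"translation": [-11, 0, 9.4], "rot": [0, 0, 0], "hand": 0},
  {"translation": [-11, 0, 9.4], "rot": [0, 0, 0], "hand": 0},
])

```text
t: 14.48
eef_pos: [0.5309, 0.2593, 0.1099]
ee_rot: [3.138, -1.05, 1.841]
force: [0.8, -0.0, 0.5]
width: 0.0878
gripper_force: 0.0
```

```bash
python3 b.py
```

```text
14.4833 [ 0.083  0.587 -0.048 -1.046 -1.402 -2.501] [0.5309 0.2593 0.1099] [ 0.8 -0.   0.5]
0 [11.23, 0.1, -9.58] [-0.2, -0.2, 0.3] rows 3.5
1 [-11.0, -0.0, 9.35] [-0.0, 0.0, 0.0] rows 3.5
2 [-0.0, 0.0, 10.0] [-0.0, 0.0, 0.0] rows 2.4
```

>>> move_arm([
  {"translation": [0.2, 0.1, 3], "rot": [0, 0, 0], "hand": 0},
  {"translation": [0.2, 0.1, 6], "rot": [0, 0, 0], "hand": 0},
  {"translation": [0.2, 0.1, 9], "rot": [0, 0, 0], "hand": 0},
  {"translation": [0.2, 0.1, 9.8], "rot": [0, 0, 0], "hand": 0},
  {"translation": [0.2, 0.1, 9.8], "rot": [0, 0, 0], "hand": 0},
  {"translation": [0.2, 0.1, 9.8], "rot": [0, 0, 0], "hand": 0},
])

```text
t: 14.98
eef_pos: [0.5103, 0.3426, 0.0649]
ee_rot: [3.131, -1.05, 1.847]
force: [-0.4, -0.6, -0.2]
width: 0.0874
gripper_force: 0.0
```

>>> move_arm([
  {"translation": [0, 0, 0], "rot": [0, 0, 0], "hand": 0.9},
  {"translation": [0, 0, 0], "rot": [0, 0, 0], "hand": 0.9},
  {"translation": [0, 0, 0], "rot": [0, 0, 0], "hand": 0.9},
  {"translation": [0, 0, 0], "rot": [0, 0, 0], "hand": 0.9},
  {"translation": [0, 0, 0], "rot": [0, 0, 0], "hand": 0.9},
  {"translation": [0, 0, 0], "rot": [0, 0, 0], "hand": 0.9},
  {"translation": [0, 0, 0], "rot": [0, 0, 0], "hand": 0.9},
  {"translation": [0, 0, 0], "rot": [0, 0, 0], "hand": 0.9},
], squeeze=50)

```text
t: 15.65
eef_pos: [0.5092, 0.3426, 0.0626]
ee_rot: [3.141, -1.05, 1.837]
force: [-0.3, -0.8, -1.0]
width: 0.0397
gripper_force: 0.0
```

```bash
cat > b2.py <<'E'
from h import *
s=arm.get_state(); print(s["t"],s["q"].round(3),s["eef_pos"].round(4),s["force"].round(1),s["width"],s["gripper_force"])
T0=now(); T1=T0.copy(); T1[2,3]+=.16
X=M-.004*ex
seq([T1,down(.56,.2,.27,120,20),down(*(M+.0*ex),.27,170,-30),down(*X,.2,180+AD,-30),down(*X,.09,180+AD,-30),down(*X,.048,180+AD,-30)])
E
python3 b2.py
```

```text
15.65 [ 0.202  0.637 -0.093 -1.131 -1.276 -2.46 ] [0.5092 0.3426 0.0626] [-0.3 -0.8 -1. ] 0.039691381432070544 0.0
0 [13.88, 0.01, -7.96] [-0.0, -0.0, -0.0] rows 3.8
1 [-3.4, 1.16, -15.45] [9.7, -39.9, -11.5] rows 6.0
2 [-13.6, -12.69, -4.95] [-4.5, -46.7, -51.3] rows 9.7
3 [3.83, -0.13, 5.87] [-9.5, 0.0, -16.4] rows 2.6
4 [5.5, 0.0, 9.53] [-0.0, -0.0, -0.0] rows 2.6
5 [2.1, 0.0, 3.64] [-0.0, -0.0, -0.0] rows 1.0
```

>>> move_arm([
  {"translation": [0, 0, 0], "rot": [0, 0, 0], "hand": 0.9},
  {"translation": [0, 0, 0], "rot": [0, 0, 0], "hand": 0.9},
  {"translation": [0, 0, 0], "rot": [0, 0, 0], "hand": 0.9},
  {"translation": [2, 0, -1.2], "rot": [0, 0, 0], "hand": 0.9},
  {"translation": [5, 0, -2.9], "rot": [0, 0, 0], "hand": 0.9},
  {"translation": [8, 0, -4.6], "rot": [0, 0, 0], "hand": 0.9},
  {"translation": [11, 0, -6.3], "rot": [0, 0, 0], "hand": 0.9},
  {"translation": [14, 0, -8], "rot": [0, 0, 0], "hand": 0.9},
])

```text
t: 16.32
eef_pos: [0.5087, 0.3426, 0.2248]
ee_rot: [-3.141, -1.049, 1.835]
force: [0.8, -0.1, -3.7]
width: 0.0371
gripper_force: 50.0
```

>>> move_arm([
  {"translation": [-3.4, 1.2, -15.4], "rot": [9.7, -39.9, -11.5], "hand": 0.9},
  {"translation": [-3.4, 1.2, -15.4], "rot": [9.7, -39.9, -11.5], "hand": 0.9},
  {"translation": [-3.4, 1.2, -15.4], "rot": [9.7, -39.9, -11.5], "hand": 0.9},
  {"translation": [-3.4, 1.2, -15.4], "rot": [9.7, -39.9, -11.5], "hand": 0.9},
  {"translation": [-3.4, 1.2, -15.4], "rot": [9.7, -39.9, -11.5], "hand": 0.9},
  {"translation": [-3.4, 1.2, -15.4], "rot": [9.7, -39.9, -11.5], "hand": 0.9},
  {"translation": [-3.4, 1.2, -15.4], "rot": [9.7, -39.9, -11.5], "hand": 0.9},
  {"translation": [-3.4, 1.2, -15.4], "rot": [9.7, -39.9, -11.5], "hand": 0.9},
])

```text
t: 16.98
eef_pos: [0.5586, 0.2027, 0.271]
ee_rot: [3.141, -0.351, 2.097]
force: [-0.6, 1.0, -3.6]
width: 0.0369
gripper_force: 50.0
```

```bash
cat > b3.py <<'E'
from h import *
s=arm.get_state(); print(s["t"],s["q"].round(3),s["eef_pos"].round(4),s["force"].round(1),s["width"],s["gripper_force"])
X=M-.004*ex
seq([down(.55,.1,.27,145,-5),down(*M,.27,180+AD,-30),down(*X,.2,180+AD,-30),down(*X,.09,180+AD,-30),down(*X,.048,180+AD,-30)])
E
python3 b3.py
```

```text
16.9833 [ 0.441  0.276  0.059 -0.355 -1.396 -2.987] [0.5586 0.2027 0.271 ] [-0.6  1.  -3.6] 0.03685704682091171 49.99046087265015
0 [-7.97, -5.91, -2.81] [3.3, -24.7, -24.8] rows 4.9
1 [-2.83, -8.85, 0.25] [-13.3, -23.8, -42.2] rows 7.0
2 [3.85, 0.0, 5.86] [-0.0, -0.0, -0.0] rows 1.7
3 [5.5, 0.0, 9.53] [-0.0, -0.0, -0.0] rows 2.6
4 [2.1, 0.0, 3.64] [-0.0, -0.0, -0.0] rows 1.0
```

>>> move_arm([
  {"translation": [-8, -5.9, -2.8], "rot": [3.3, -24.7, -24.8], "hand": 0.9},
  {"translation": [-8, -5.9, -2.8], "rot": [3.3, -24.7, -24.8], "hand": 0.9},
  {"translation": [-8, -5.9, -2.8], "rot": [3.3, -24.7, -24.8], "hand": 0.9},
  {"translation": [-8, -5.9, -2.8], "rot": [3.3, -24.7, -24.8], "hand": 0.9},
  {"translation": [-8, -5.9, -2.8], "rot": [3.3, -24.7, -24.8], "hand": 0.9},
  {"translation": [-8, -5.9, -2.8], "rot": [3.3, -24.7, -24.8], "hand": 0.9},
  {"translation": [-8, -5.9, -2.8], "rot": [3.3, -24.7, -24.8], "hand": 0.9},
])

```text
t: 17.57
eef_pos: [0.5496, 0.0976, 0.2688]
ee_rot: [-3.14, 0.085, 2.526]
force: [0.5, -0.2, -3.2]
width: 0.0369
gripper_force: 50.0
```

>>> move_arm([
  {"translation": [-2.8, -8.9, 0.3], "rot": [-13.3, -23.8, -42.2], "hand": 0.9},
  {"translation": [-2.8, -8.9, 0.3], "rot": [-13.3, -23.8, -42.2], "hand": 0.9},
  {"translation": [-2.8, -8.9, 0.3], "rot": [-13.3, -23.8, -42.2], "hand": 0.9},
  {"translation": [-2.8, -8.9, 0.3], "rot": [-13.3, -23.8, -42.2], "hand": 0.9},
  {"translation": [-2.8, -8.9, 0.3], "rot": [-13.3, -23.8, -42.2], "hand": 0.9},
  {"translation": [-2.8, -8.9, 0.3], "rot": [-13.3, -23.8, -42.2], "hand": 0.9},
  {"translation": [-2.8, -8.9, 0.3], "rot": [-13.3, -23.8, -42.2], "hand": 0.9},
  {"translation": [-2.8, -8.9, 0.3], "rot": [-13.3, -23.8, -42.2], "hand": 0.9},
])

```text
t: 18.23
eef_pos: [0.5207, 0.0061, 0.2676]
ee_rot: [-3.141, 0.524, -2.991]
force: [-1.6, -1.1, -5.0]
width: 0.0367
gripper_force: 50.0
```

```bash
cat > b4.py <<'E'
from h import *
s=arm.get_state(); print(s["t"],s["q"].round(3),s["eef_pos"].round(4),s["force"].round(1),s["width"],s["gripper_force"])
RC=np.array([.5218,.0100])
p,d,P,C=grab("scene"); p,d,P2,C2=grab("side","s3.png")
z=s["eef_pos"][2]
for n,PP in(("sc",[P]),("si",[P2])):
    Q=cloud(PP,M,.075,z-.03,z+.03); L=(Q[:,:2]-RC)@np.c_[ex,ey]; m=np.abs(L[:,1])<.0175; Q=Q[m];L=L[m]
    for a,b in((-.06,-.045),(-.045,-.03),(.03,.045),(.045,.06)):
        k=(L[:,0]>a)&(L[:,0]<b); print(n,a,k.sum(),"topz",np.percentile(Q[k,2],98).round(4) if k.any() else "", "y",L[k,1].min().round(4) if k.any() else "",L[k,1].max().round(4) if k.any() else "")
    print("ends",np.percentile(L[:,0],[0.5,99.5]).round(4))
X=RC-.004*ex
seq([down(*X,.2,180+AD,-30),down(*X,.09,180+AD,-30),down(*X,.048,180+AD,-30)])
E
python3 b4.py
```

```text
18.2333 [ 0.494 -0.222 -0.812  0.354 -0.509 -2.183] [0.5207 0.0061 0.2676] [-1.6 -1.1 -5. ] 0.03667696082675534 49.98789131641388
sc -0.06 0 topz  y  
sc -0.045 0 topz  y  
sc 0.03 95 topz 0.2872 y -0.0156 0.0163
sc 0.045 137 topz 0.2881 y -0.0174 0.0154
ends [-0.0224  0.0583]
si -0.06 190 topz 0.2878 y -0.0174 0.0135
si -0.045 35 topz 0.2889 y -0.0172 0.007
si 0.03 0 topz  y  
si 0.045 0 topz  y  
ends [-0.0539 -0.0018]
0 [3.85, 0.28, 5.78] [-0.3, -0.1, -0.6] rows 1.7
1 [5.5, 0.0, 9.53] [-0.0, -0.0, -0.0] rows 2.6
2 [2.1, 0.0, 3.64] [-0.0, -0.0, -0.0] rows 1.0
```

View pics/s3.png

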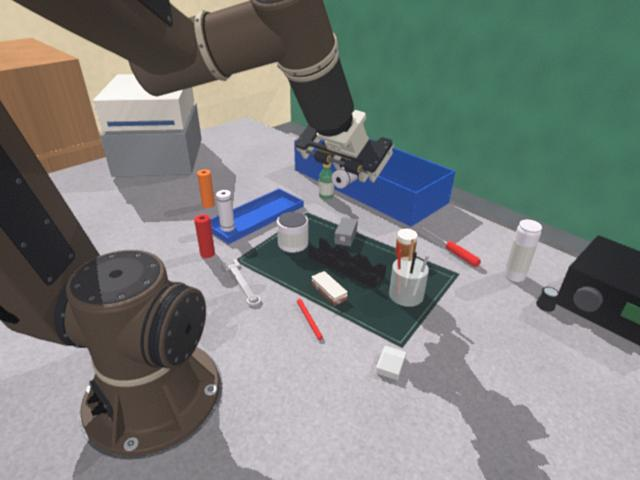

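>>> move_arm([
  {"translation": [3.9, 0.3, 5.8], "rot": [-0.3, 0, -0.6], "hand": 0.9},
  {"translation": [3.9, 0.3, 5.8], "rot": [-0.3, 0, -0.6], "hand": 0.9},
  {"translation": [5.5, 0.3, 9], "rot": [-0.3, 0, -0.6], "hand": 0.9},
  {"translation": [7.5, 0.3, 12.3], "rot": [-0.3, 0, -0.6], "hand": 0.9},
  {"translation": [9.4, 0.3, 15.4], "rot": [-0.3, 0, -0.6], "hand": 0.9},
  {"translation": [9.4, 0.3, 15.4], "rot": [-0.3, 0, -0.6], "hand": 0.9},
])

```text
t: 18.83
eef_pos: [0.5317, -0.0119, 0.1196]
ee_rot: [3.09, 0.478, -2.982]
force: [0.4, 0.8, -3.2]
width: 0.0372
gripper_force: 50.0
```

```bash
python3 b4.py; python3 see.py
```

```text
18.8333 [ 0.316  0.041 -1.011  0.495 -0.044 -2.204] [ 0.5317 -0.0119  0.1196] [ 0.4  0.8 -3.2] 0.03718825674559993 49.990904331207275
sc -0.06 0 topz  y  
sc -0.045 0 topz  y  
sc 0.03 46 topz 0.137 y -0.0174 -0.0038
sc 0.045 49 topz 0.1355 y -0.0172 -0.0028
ends [-0.0129  0.0667]
si -0.06 27 topz 0.1331 y -0.0172 -0.0077
si -0.045 13 topz 0.1371 y -0.0164 -0.0084
si 0.03 0 topz  y  
si 0.045 0 topz  y  
ends [-0.0485  0.0108]
0 [-2.92, 2.69, -7.48] [3.0, -2.7, 0.1] rows 2.0
1 [5.5, 0.0, 9.53] [-0.0, -0.0, -0.0] rows 2.6
2 [2.1, 0.0, 3.64] [-0.0, -0.0, -0.0] rows 1.0
19.0333 [ 0.318  0.036 -1.013  0.499 -0.045 -2.207] [ 0.5312 -0.0105  0.1217] [ 177.09   27.54 -170.68] 0.0371 49.99012470245361
sc rest 965 (array([519.9,  39.2]), array([194.1, 171.3]), 66.5544204711914)
sc jar 253 (array([673.7, -58. ]), array([48.4, 46.9]), 44.72433090209961)
sc case 488 (array([623.4, 103.5]), array([85.5, 47.8]), 30.67603302001953)
si rest 1770 (array([501.5,  22.1]), array([214.5, 167.8]), 77.39114379882812)
si jar 223 (array([672.2, -59. ]), array([49.1, 47.3]), 74.01229858398438)
si case 33 (array([618.5, 112.3]), array([57.8, 30.2]), 10.101187705993652)
```

Pointing outward runs out of joint range (q3 and q5 are at their limits), so I'll turn the hand half round and come in pointing toward the robot. The case has been knocked to about (0.62, 0.10); I'll deal with that later.

```bash
cat > b5.py <<'E'
from h import *
RC=np.array([.5218,.0100]); a=180+AD
seq([down(*M,.27,a,-30)]+[down(.55,.02,.28,a+k,-30) for k in(45,90,135,180)])
E
python3 b5.py
```

```text
0 [-6.41, 2.96, -13.25] [3.1, -2.5, 0.3] rows 3.6
1 [-2.97, 0.44, 0.56] [-22.5, 0.0, -39.0] rows 6.3
2 [0.0, 0.0, 0.0] [-22.5, -0.0, -39.0] rows 6.3
3 [-0.0, -0.0, 0.0] [-22.5, 0.0, -39.0] rows 6.3
4 [0.0, 0.0, 0.0] [-22.5, 0.0, -39.0] rows 6.3
```

>>> move_arm([
  {"translation": [-6.4, 3, -13.2], "rot": [3.1, -2.5, 0.3], "hand": 0.9},
  {"translation": [-6.4, 3, -13.2], "rot": [3.1, -2.5, 0.3], "hand": 0.9},
  {"translation": [-6.4, 3, -13.2], "rot": [3.1, -2.5, 0.3], "hand": 0.9},
  {"translation": [-6.4, 3, -13.2], "rot": [3.1, -2.5, 0.3], "hand": 0.9},
  {"translation": [-6.4, 3, -13.2], "rot": [3.1, -2.5, 0.3], "hand": 0.9},
  {"translation": [-6.4, 3, -13.2], "rot": [3.1, -2.5, 0.3], "hand": 0.9},
])

```text
t: 19.53
eef_pos: [0.5216, 0.0129, 0.2725]
ee_rot: [3.139, 0.531, -2.985]
force: [-0.4, -0.4, -4.3]
width: 0.037
gripper_force: 50.0
```

>>> move_arm([
  {"translation": [-3, 0.4, 0.6], "rot": [-22.5, 0, -39], "hand": 0.9},
  {"translation": [-3, 0.4, 0.6], "rot": [-22.5, 0, -39], "hand": 0.9},
  {"translation": [-3, 0.4, 0.6], "rot": [-22.5, 0, -39], "hand": 0.9},
  {"translation": [-3, 0.4, 0.6], "rot": [-22.5, 0, -39], "hand": 0.9},
  {"translation": [-3, 0.4, 0.6], "rot": [-22.5, 0, -39], "hand": 0.9},
  {"translation": [-3, 0.4, 0.6], "rot": [-22.5, 0, -39], "hand": 0.9},
  {"translation": [-3, 0.4, 0.6], "rot": [-22.5, 0, -39], "hand": 0.9},
  {"translation": [-3, 0.4, 0.6], "rot": [-22.5, 0, -39], "hand": 0.9},
])

```text
t: 20.2
eef_pos: [0.548, 0.0196, 0.2778]
ee_rot: [3.141, 0.517, -2.321]
force: [-0.4, -0.8, -4.6]
width: 0.0372
gripper_force: 50.0
```

>>> move_arm([
  {"translation": [0, 0, 0], "rot": [-22.5, 0, -39], "hand": 0.9},
  {"translation": [0, 0, 0], "rot": [-22.5, 0, -39], "hand": 0.9},
  {"translation": [0, 0, 0], "rot": [-22.5, 0, -39], "hand": 0.9},
  {"translation": [0, 0, 0], "rot": [-22.5, 0, -39], "hand": 0.9},
  {"translation": [0, 0, 0], "rot": [-22.5, 0, -39], "hand": 0.9},
  {"translation": [0, 0, 0], "rot": [-22.5, 0, -39], "hand": 0.9},
  {"translation": [0, 0, 0], "rot": [-22.5, 0, -39], "hand": 0.9},
  {"translation": [0, 0, 0], "rot": [-22.5, 0, -39], "hand": 0.9},
])

```text
t: 20.87
eef_pos: [0.5491, 0.0188, 0.2761]
ee_rot: [3.132, 0.517, -1.544]
force: [0.3, -0.3, -3.6]
width: 0.0369
gripper_force: 50.0
```

```bash
cat > b5.py <<'E'
from h import *
s=arm.get_state(); print(s["t"],s["q"].round(3),s["eef_pos"].round(4),s["width"],s["gripper_force"])
RC=np.array([.5218,.0100]); a=180+AD
seq([down(.56,.02,.28,a+k,-30) for k in(135,180)])
E
python3 b5.py
```

```text
20.8667 [ 0.009  0.209 -0.011 -0.526 -1.399  0.125] [0.5491 0.0188 0.2761] 0.03690452178187844 49.98928248882294
0 [-0.27, -1.09, -0.3] [-25.5, -0.1, -45.4] rows 7.3
1 [0.0, 0.0, -0.0] [-22.5, 0.0, -39.0] rows 6.3
```

>>> move_arm([
  {"translation": [-0.3, -1.1, -0.3], "rot": [-25.5, -0.1, -45.4], "hand": 0.9},
  {"translation": [-0.3, -1.1, -0.3], "rot": [-25.5, -0.1, -45.4], "hand": 0.9},
  {"translation": [-0.3, -1.1, -0.3], "rot": [-25.5, -0.1, -45.4], "hand": 0.9},
  {"translation": [-0.3, -1.1, -0.3], "rot": [-25.5, -0.1, -45.4], "hand": 0.9},
  {"translation": [-0.3, -1.1, -0.3], "rot": [-25.5, -0.1, -45.4], "hand": 0.9},
  {"translation": [-0.3, -1.1, -0.3], "rot": [-25.5, -0.1, -45.4], "hand": 0.9},
  {"translation": [-0.3, -1.1, -0.3], "rot": [-25.5, -0.1, -45.4], "hand": 0.9},
  {"translation": [-0.3, -1.1, -0.3], "rot": [-25.5, -0.1, -45.4], "hand": 0.9},
])

```text
t: 21.53
eef_pos: [0.5599, 0.0219, 0.2811]
ee_rot: [-3.14, 0.521, -0.624]
force: [0.1, 0.4, -3.5]
width: 0.0373
gripper_force: 50.0
```

>>> move_arm([
  {"translation": [0, 0, 0], "rot": [-22.5, 0, -39], "hand": 0.9},
  {"translation": [0, 0, 0], "rot": [-22.5, 0, -39], "hand": 0.9},
  {"translation": [0, 0, 0], "rot": [-22.5, 0, -39], "hand": 0.9},
  {"translation": [0, 0, 0], "rot": [-22.5, 0, -39], "hand": 0.9},
  {"translation": [0, 0, 0], "rot": [-22.5, 0, -39], "hand": 0.9},
  {"translation": [0, 0, 0], "rot": [-22.5, 0, -39], "hand": 0.9},
  {"translation": [0, 0, 0], "rot": [-22.5, 0, -39], "hand": 0.9},
  {"translation": [0, 0, 0], "rot": [-22.5, 0, -39], "hand": 0.9},
])

```text
t: 22.2
eef_pos: [0.5594, 0.0224, 0.2818]
ee_rot: [3.14, 0.518, 0.157]
force: [-0.2, 0.2, -4.0]
width: 0.0369
gripper_force: 50.0
```

```bash
cat > b4.py <<'E'
from h import *
s=arm.get_state(); print(s["t"],s["q"].round(3),s["eef_pos"].round(4),s["force"].round(1),s["width"],s["gripper_force"])
RC=np.array([.5218,.0100])
X=RC+.004*ex; t=-30
seq([down(*X,.15,AD,t),down(*X,.08,AD,t),down(*X,.048,AD,t)])
p,d,P,C=grab("scene"); p,d,P2,C2=grab("side","s3.png")
z=s["eef_pos"][2]
for n,PP in(("sc",[P]),("si",[P2])):
    Q=cloud(PP,s["eef_pos"],.085,z-.03,z+.025); L=(Q[:,:2]-s["eef_pos"][:2])@np.c_[ex,ey]; m=np.abs(L[:,1])<.0215; Q=Q[m];L=L[m]
    for a,b in((-.06,-.045),(-.045,-.03),(.03,.045),(.045,.06)):
        k=(L[:,0]>a)&(L[:,0]<b); print(n,a,k.sum(),"topz",np.percentile(Q[k,2],98).round(4) if k.any() else "", "y",L[k,1].min().round(4) if k.any() else "",L[k,1].max().round(4) if k.any() else "")
    print("ends",np.percentile(L[:,0],[0.5,99.5]).round(4))
E
python3 b4.py
```

```text
22.2 [ 0.331  0.468  0.202 -0.087 -1.816  1.399] [0.5594 0.0224 0.2818] [-0.2  0.2 -4. ] 0.03689811495912699 49.98973488807678
0 [3.49, 0.63, 13.19] [0.1, -0.3, 0.1] rows 3.3
1 [3.5, 0.0, 6.06] [-0.0, -0.0, -0.0] rows 1.7
2 [1.6, 0.0, 2.77] [-0.0, -0.0, -0.0] rows 0.8
sc -0.06 0 topz  y  
sc -0.045 0 topz  y  
sc 0.03 0 topz  y  
sc 0.045 3 topz 0.2713 y -0.001 0.0124
ends [0.0513 0.0527]
si -0.06 243 topz 0.3018 y -0.0204 0.0177
si -0.045 73 topz 0.3025 y -0.0203 0.0117
si 0.03 13 topz 0.3021 y -0.0028 0.0115
si 0.045 4 topz 0.3016 y 0.0022 0.0076
ends [-0.0601  0.0454]
```

>>> move_arm([
  {"translation": [3.5, 0.6, 13.2], "rot": [0, 0, 0], "hand": 0.9},
  {"translation": [3.5, 0.6, 13.2], "rot": [0, 0, 0], "hand": 0.9},
  {"translation": [3.5, 0.6, 13.2], "rot": [0, 0, 0], "hand": 0.9},
  {"translation": [3.5, 0.6, 13.2], "rot": [0, 0, 0], "hand": 0.9},
  {"translation": [5, 0.6, 15.8], "rot": [0, 0, 0], "hand": 0.9},
  {"translation": [7, 0.6, 19.3], "rot": [0, 0, 0], "hand": 0.9},
  {"translation": [7, 0.6, 19.3], "rot": [0, 0, 0], "hand": 0.9},
])

```text
t: 22.88
eef_pos: [0.5235, 0.0096, 0.0758]
ee_rot: [-3.141, 0.526, 0.152]
force: [-2.7, 0.7, -4.4]
width: 0.0371
gripper_force: 50.0
```

```bash
python3 b4.py
```

```text
22.8833 [ 0.327  0.586 -0.106 -0.089 -1.398  1.435] [0.5235 0.0096 0.0758] [-2.7  0.7 -4.4] 0.03710994854800853 49.99013364315033
0 [-3.52, -0.07, -6.54] [-0.1, 0.1, -0.2] rows 1.8
1 [3.5, 0.0, 6.06] [-0.0, -0.0, -0.0] rows 1.7
2 [1.6, 0.0, 2.77] [-0.0, -0.0, -0.0] rows 0.8
sc -0.06 0 topz  y  
sc -0.045 0 topz  y  
sc 0.03 0 topz  y  
sc 0.045 0 topz  y  Traceback (most recent call last):
  File "b4.py", line 12, in <module>
    print("ends",np.percentile(L[:,0],[0.5,99.5]).round(4))
                 ~~~~~~~~~~~~~^^^^^^^^^^^^^^^^^^^
    return _quantile_unchecked(
        a, q, axis, out, overwrite_input, method, keepdims, weights)
    return _ureduce(a,
                    func=_quantile_ureduce_func,
    ...<5 lines>...
                    overwrite_input=overwrite_input,
                    method=method)
    r = func(a, **kwargs)
    result = _quantile(arr,
                       quantiles=q,
    ...<2 lines>...
                       out=out,
                       weights=wgt)
    slices_having_nans = np.isnan(arr[-1, ...])
                                  ~~~^^^^^^^^^
IndexError: index -1 is out of bounds for axis 0 with size 0
```

View pics/s3.png

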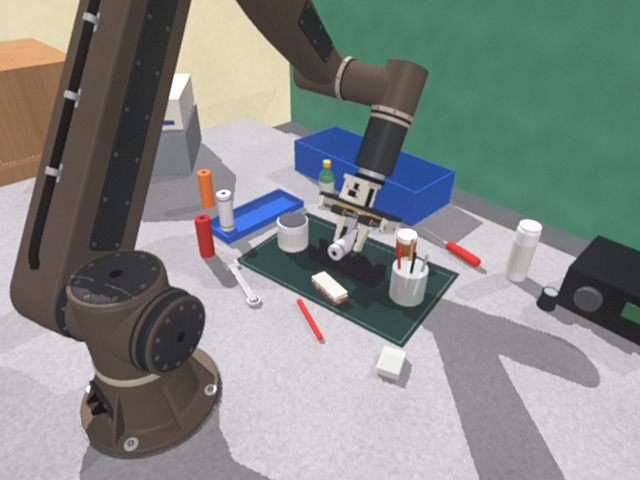

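>>> move_arm([
  {"translation": [0.5, 0, 0.9], "rot": [0, 0, 0], "hand": 0.9},
  {"translation": [1, 0, 1.7], "rot": [0, 0, 0], "hand": 0.9},
  {"translation": [1.5, 0, 2.3], "rot": [0, 0, 0], "hand": 0.9},
  {"translation": [1.6, 0, 2.5], "rot": [0, 0, 0], "hand": 0.9},
  {"translation": [1.6, 0, 2.5], "rot": [0, 0, 0], "hand": 0.9},
])

```text
t: 23.4
eef_pos: [0.5276, 0.0105, 0.0507]
ee_rot: [-3.141, 0.519, 0.157]
force: [0.5, 0.6, -3.1]
width: 0.0375
gripper_force: 50.0
```

>>> move_arm([
  {"translation": [0, 0, 0], "rot": [0, 0, 0], "hand": 0.4},
  {"translation": [0, 0, 0], "rot": [0, 0, 0], "hand": 0.4},
  {"translation": [0, 0, 0], "rot": [0, 0, 0], "hand": 0.4},
  {"translation": [0, 0, 0], "rot": [0, 0, 0], "hand": 0.4},
  {"translation": [0, 0, -3], "rot": [0, 0, 0], "hand": 0.4},
  {"translation": [0, 0, -6], "rot": [0, 0, 0], "hand": 0.3},
  {"translation": [0, 0, -10], "rot": [0, 0, 0], "hand": 0.3},
  {"translation": [0, 0, -12], "rot": [0, 0, 0], "hand": 0.3},
])

```text
t: 24.07
eef_pos: [0.5892, 0.0197, 0.1595]
ee_rot: [3.141, 0.513, 0.157]
force: [1.4, -0.2, 0.9]
width: 0.0609
gripper_force: 0.0
```

```bash
cat > roll.py <<'E'
from h import *
def rolls():
    o=[]
    for n in("scene","side"):
        p,d,P,C=grab(n)
        Q=cloud([P],M,.13,.05,.072); L=(Q[:,:2]-M)@np.c_[ex,ey]; k=np.abs(L[:,0])<.075
        print(n,k.sum(),rect(L[k]) if k.sum()>20 else "")
        Q=cloud([P],M,.14,.026,.043); L=(Q[:,:2]-M)@np.c_[ex,ey]; k=np.abs(L[:,0])<.034
        print(n,"rest",k.sum(),rect(L[k]) if k.sum()>20 else "")
if __name__=="__main__":
    s=arm.get_state(); print(s["t"],s["q"].round(3),s["eef_pos"].round(4),s["force"].round(1),s["width"])
    rolls()
E
python3 roll.py
python3 -c "
from h import *
X=M
seq([down(*X,.15,AD,0),down(*X,.052,AD,0)])"
```

```text
24.0667 [ 0.314  0.591  0.125 -0.077 -1.612  1.431] [0.5892 0.0197 0.1595] [ 1.4 -0.2  0.9] 0.06092213085797862
scene 83 (array([-43.3,   2.2]), array([41.6, 23.7]), 67.7107162475586)
scene rest 147 (array([ 0.1, 57.3]), array([82.4, 54.8]), 88.94204711914062)
side 472 (array([ 0.3, 54.9]), array([113.9, 150. ]), -89.48062425851822)
side rest 559 (array([-1.1,  0.1]), array([275.1,  58.9]), 89.73023986816406)
0 [-5.46, -0.18, 4.11] [-0.0, 29.2, 0.1] rows 4.1
1 [0.0, -0.0, 9.8] [0.0, -0.0, -0.0] rows 2.4
```

>>> move_arm([
  {"translation": [-5.5, -0.2, 1], "rot": [0, 29.2, 0], "hand": 0.3},
  {"translation": [-5.5, -0.2, 1], "rot": [0, 29.2, 0], "hand": 0.3},
  {"translation": [-5.5, -0.2, 1], "rot": [0, 29.2, 0], "hand": 0.3},
  {"translation": [-5.5, -0.2, 1], "rot": [0, 29.2, 0], "hand": 0.3},
  {"translation": [-5.5, -0.2, 1], "rot": [0, 29.2, 0], "hand": 0.3},
  {"translation": [-5.5, -0.2, 1], "rot": [0, 29.2, 0], "hand": 0.3},
])

```text
t: 24.67
eef_pos: [0.5318, 0.0129, 0.1748]
ee_rot: [-3.14, 0.007, 0.157]
force: [0.3, 0.1, -0.3]
width: 0.0616
gripper_force: 0.0
```

```bash
cat > wr.py <<'E'
import sys
from h import *
s=arm.get_state(); print(s["t"],s["q"].round(3),s["eef_pos"].round(4),s["force"].round(1),s["width"])
p,d,P,C=grab("wrist",sys.argv[1])
Q=cloud([P],M,.14,.05,.072); L=(Q[:,:2]-M)@np.c_[ex,ey]
for y0 in(-.062,0,.062):
    k=(np.abs(L[:,0])<.08)&(np.abs(L[:,1]-y0)<.025); print("roller at",y0,k.sum(),rect(L[k]) if k.sum()>50 else "")
Q=cloud([P],M,.14,.026,.043); L=(Q[:,:2]-M)@np.c_[ex,ey]; k=np.abs(L[:,0])<.034
print("rest",k.sum(),rect(L[k]) if k.sum()>20 else "")
seq([down(*M,.15,AD,0),down(*M,.052,AD,0)])
E
python3 wr.py wr3.png
```

```text
24.6667 [ 0.391  0.183 -0.389 -0.003 -1.005  1.338] [0.5318 0.0129 0.1748] [ 0.3  0.1 -0.3] 0.06156716585405844
roller at -0.062 0 
roller at 0 5455 (array([2.4, 0.5]), array([ 37.2, 109.9]), -0.29772186279296875)
roller at 0.062 0 
rest 4186 (array([0. , 0.1]), array([276. ,  52.7]), 89.86321258544922)
0 [-1.06, 0.04, 2.48] [-0.1, 0.5, 0.1] rows 0.6
1 [0.0, -0.0, 9.8] [0.0, -0.0, -0.0] rows 2.4
```

View pics/wr3.png

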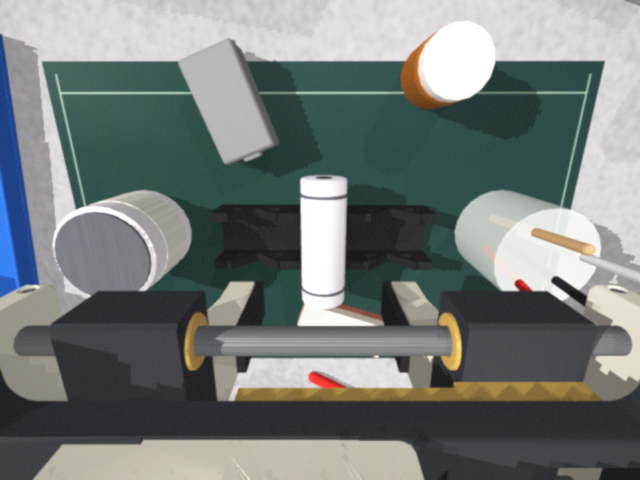

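>>> move_arm([
  {"translation": [-0.7, 0, 3], "rot": [0, 0.3, 0], "hand": 0.3},
  {"translation": [-0.7, 0, 6], "rot": [0, 0.3, 0], "hand": 0.3},
  {"translation": [-0.7, 0, 6], "rot": [0, 0.3, 0], "hand": 0.3},
  {"translation": [-0.7, 0, 6], "rot": [0, 0.3, 0], "hand": 0.3},
  {"translation": [-0.7, 0, 6], "rot": [0, 0.3, 0], "hand": 0.3},
])

```text
t: 25.13
eef_pos: [0.5281, 0.0126, 0.1147]
ee_rot: [-3.141, 0.003, 0.157]
force: [0.4, 0.3, 0.1]
width: 0.0615
gripper_force: 0.0
```

```bash
python3 -c "
from h import *
s=arm.get_state(); print(s['eef_pos'],s['qd'].round(3))
seq([down(*M,.046,AD,0)])"
```

```text
[0.52809988 0.01257153 0.11467893] [ 0.001 -0.022  0.005 -0.002  0.009 -0.   ]
0 [-0.55, 0.05, 6.87] [-0.0, 0.2, 0.1] rows 1.7
```

>>> move_arm([
  {"translation": [-0.6, 0, 2], "rot": [0, 0.2, 0], "hand": 0.3},
  {"translation": [-0.6, 0, 5], "rot": [0, 0.2, 0], "hand": 0.3},
  {"translation": [-0.6, 0, 6.8], "rot": [0, 0.2, 0], "hand": 0.3},
  {"translation": [-0.6, 0, 6.8], "rot": [0, 0.2, 0], "hand": 0.3},
])

```text
t: 25.47
eef_pos: [0.5198, 0.0112, 0.0442]
ee_rot: [-3.141, 0.003, 0.156]
force: [-0.5, 0.0, 0.3]
width: 0.0612
gripper_force: 0.0
```

>>> move_arm([
  {"translation": [0, 0, 0], "rot": [0, 0, 0], "hand": 0.9},
  {"translation": [0, 0, 0], "rot": [0, 0, 0], "hand": 0.9},
  {"translation": [0, 0, 0], "rot": [0, 0, 0], "hand": 0.9},
  {"translation": [0, 0, 0], "rot": [0, 0, 0], "hand": 0.9},
  {"translation": [0, 0, 0], "rot": [0, 0, 0], "hand": 0.9},
  {"translation": [0, 0, 0], "rot": [0, 0, 0], "hand": 0.9},
  {"translation": [0, 0, 0], "rot": [0, 0, 0], "hand": 0.9},
  {"translation": [0, 0, 0], "rot": [0, 0, 0], "hand": 0.9},
], squeeze=30)

```text
t: 26.13
eef_pos: [0.5215, 0.0116, 0.0473]
ee_rot: [-3.141, -0.003, 0.157]
force: [-0.0, -0.8, 7.8]
width: 0.0373
gripper_force: 30.0
```

>>> move_arm([
  {"translation": [0, 0, -1.5], "rot": [0, 0, 0], "hand": 0.9},
  {"translation": [0, 0, -3.5], "rot": [0, 0, 0], "hand": 0.9},
  {"translation": [0, 0, -5.5], "rot": [0, 0, 0], "hand": 0.9},
  {"translation": [0, -3, -5.5], "rot": [0, 0, 0], "hand": 0.9},
  {"translation": [0, -6.2, -5.5], "rot": [0, 0, 0], "hand": 0.9},
  {"translation": [0, -6.2, -5.5], "rot": [0, 0, 0], "hand": 0.9},
  {"translation": [0, -6.2, -5.5], "rot": [0, 0, 0], "hand": 0.9},
])

```text
t: 26.72
eef_pos: [0.5103, 0.0739, 0.1012]
ee_rot: [-3.14, -0.0, 0.159]
force: [-0.0, -0.6, -2.5]
width: 0.0369
gripper_force: 30.0
```

```bash
python3 -c "
from h import *
s=arm.get_state(); print(s['eef_pos'],s['width'],s['gripper_force'],s['force'])
G=M+.062*ey
seq([down(*G,.048,AD,0)])"; python3 roll.py
```

```text
[0.51034021 0.07392943 0.10115767] 0.03692061404933541 29.99448448419571 [-0.01002832 -0.62043708 -2.46939875]
0 [0.23, 0.19, 5.32] [-0.1, -0.0, 0.2] rows 1.3
26.7167 [ 5.240e-01  2.370e-01 -5.190e-01 -1.000e-03 -8.140e-01  1.206e+00] [0.5103 0.0739 0.1012] [-0.  -0.6 -2.5] 0.03692061404933541
scene 3 
scene rest 258 (array([  1.1, -20. ]), array([236.9,  53.5]), 89.71556854248047)
side 10 
side rest 638 (array([0. , 0.6]), array([274.5,  59.3]), 89.0964584350586)
```

>>> move_arm([
  {"translation": [0.2, 0.2, 2], "rot": [0, 0, 0], "hand": 0.9},
  {"translation": [0.2, 0.2, 3.5], "rot": [0, 0, 0], "hand": 0.9},
  {"translation": [0.2, 0.2, 4.8], "rot": [0, 0, 0], "hand": 0.9},
  {"translation": [0.2, 0.2, 5.4], "rot": [0, 0, 0], "hand": 0.9},
  {"translation": [0.2, 0.2, 5.4], "rot": [0, 0, 0], "hand": 0.9},
  {"translation": [0.2, 0.2, 5.4], "rot": [0, 0, 0], "hand": 0.4},
  {"translation": [0.2, 0.2, 5.4], "rot": [0, 0, 0], "hand": 0.4},
  {"translation": [0.2, 0.2, 5.4], "rot": [0, 0, 0], "hand": 0.4},
])

```text
t: 27.48
eef_pos: [0.5134, 0.0705, 0.0472]
ee_rot: [-3.141, -0.001, 0.156]
force: [-0.4, -0.1, -0.5]
width: 0.0504
gripper_force: 0.0
```

>>> move_arm([
  {"translation": [0, 0, 0], "rot": [0, 0, 0], "hand": 0.4},
  {"translation": [0, 0, -2], "rot": [0, 0, 0], "hand": 0.4},
  {"translation": [0, 0, -6], "rot": [0, 0, 0], "hand": 0.4},
  {"translation": [0, 2, -10], "rot": [0, 0, 0], "hand": 0.2},
  {"translation": [0, 4, -14], "rot": [0, 0, 0], "hand": 0},
  {"translation": [0, 4, -15], "rot": [0, 0, 0], "hand": 0},
  {"translation": [0, 4, -15], "rot": [0, 0, 0], "hand": 0},
])

```text
t: 28.07
eef_pos: [0.5217, 0.0308, 0.202]
ee_rot: [-3.14, -0.009, 0.156]
force: [1.3, -0.0, -0.3]
width: 0.0737
gripper_force: 0.0
```

```bash
python3 wr.py wr4.png; python3 - <<'E'
from h import *
A_=np.array([.4108,.3553])
for ps in(130,150):
    def pt(b,d,z):
        T=down(*b,z,ps,60); T[:3,3]-=d*T[:3,2]; return T
    print(ps,pt(A_,.13,.19)[:3,3]);seq([down(.5,.15,.28,50),down(.52,.2,.28,100,30),pt(A_,.13,.19),pt(A_,.1,.063),pt(A_,0,.063)])
E
```

```text
28.0667 [ 4.350e-01  1.330e-01 -3.840e-01  1.000e-03 -1.045e+00  1.291e+00] [0.5217 0.0308 0.202 ] [ 1.3 -0.  -0.3] 0.07367126482166096
roller at -0.062 0 
roller at 0 0 
roller at 0.062 4713 (array([ 3. , 62.6]), array([ 36.7, 110. ]), -0.4142303466796875)
rest 3421 (array([0.2, 0.1]), array([276.2,  52.5]), 89.61250305175781)
0 [-0.13, 2.0, 4.95] [-0.1, -0.3, -0.0] rows 1.3
1 [0.0, -0.0, 9.8] [0.0, -0.0, -0.0] rows 2.4
130 [0.48316715 0.26905619 0.255     ]
0 [-0.13, -12.09, -8.03] [0.0, -0.3, -41.1] rows 5.7
1 [5.12, -1.68, 0.0] [13.1, 28.1, -48.8] rows 8.1
2 [5.19, -2.43, 5.89] [21.5, 29.3, -21.5] rows 5.9
3 [-11.0, 0.0, 9.35] [0.0, -0.0, 0.0] rows 3.5
4 [-0.0, 0.0, 10.0] [0.0, -0.0, 0.0] rows 2.4
150 [0.5083     0.29900835 0.255     ]
0 [-0.13, -12.09, -8.03] [0.0, -0.3, -41.1] rows 5.7
1 [5.12, -1.68, 0.0] [13.1, 28.1, -48.8] rows 8.1
2 [7.37, 0.57, 7.14] [35.7, 28.1, -35.7] rows 8.1
3 [-11.0, 0.0, 9.35] [-0.0, 0.0, 0.0] rows 3.5
4 [-0.0, 0.0, 10.0] [-0.0, 0.0, 0.0] rows 2.4
```

Roller 1 sits in the tin-side groove, +3 mm off centre lengthwise. Next is roller A, approached from azimuth 150° so the hand clears the tin and the red lookalike.

```bash
cat > a.py <<'E'
from h import *
s=arm.get_state(); print(s["t"],s["q"].round(3),s["eef_pos"].round(4),s["force"].round(1))
A_=np.array([.4108,.3553]); ps=-30
def pt(b,d,z):
    T=down(*b,z,ps,-60); T[:3,3]-=d*T[:3,2]; return T
E
(cat a.py; echo 'seq([down(.53,.17,.28,-12,-10),down(.53,.27,.28,-30,-40),pt(A_,.13,.19),pt(A_,.1,.063),pt(A_,0,.063)])')|python3 -
```

```text
28.1167 [ 0.436  0.135 -0.387 -0.    -1.043  1.29 ] [0.5204 0.031  0.1995] [-0.3  0.2 -0.5]
0 [3.14, -13.6, -8.0] [1.7, -10.2, 20.9] rows 3.9
1 [-2.05, -9.78, 0.36] [7.7, -29.8, 16.5] rows 4.9
2 [-0.94, -1.43, 4.06] [-0.0, -20.0, 0.0] rows 2.8
3 [11.0, -0.0, 9.35] [0.0, 0.0, -0.0] rows 3.5
4 [0.0, 0.0, 10.0] [0.0, 0.0, -0.0] rows 2.4
```

>>> move_arm([
  {"translation": [3.1, -13.6, -8], "rot": [1.7, -10.2, 20.9], "hand": 0},
  {"translation": [3.1, -13.6, -8], "rot": [1.7, -10.2, 20.9], "hand": 0},
  {"translation": [3.1, -13.6, -8], "rot": [1.7, -10.2, 20.9], "hand": 0},
  {"translation": [3.1, -13.6, -8], "rot": [1.7, -10.2, 20.9], "hand": 0},
  {"translation": [3.1, -13.6, -8], "rot": [1.7, -10.2, 20.9], "hand": 0},
  {"translation": [3.1, -13.6, -8], "rot": [1.7, -10.2, 20.9], "hand": 0},
])

```text
t: 28.62
eef_pos: [0.5289, 0.172, 0.2762]
ee_rot: [3.139, 0.18, -0.207]
force: [-0.4, -0.3, -0.6]
width: 0.0874
gripper_force: 0.0
```

>>> move_arm([
  {"translation": [-2, -9.8, 0.4], "rot": [7.7, -29.8, 16.5], "hand": 0},
  {"translation": [-2, -9.8, 0.4], "rot": [7.7, -29.8, 16.5], "hand": 0},
  {"translation": [-2, -9.8, 0.4], "rot": [7.7, -29.8, 16.5], "hand": 0},
  {"translation": [-2, -9.8, 0.4], "rot": [7.7, -29.8, 16.5], "hand": 0},
  {"translation": [-2, -9.8, 0.4], "rot": [7.7, -29.8, 16.5], "hand": 0},
  {"translation": [-2, -9.8, 0.4], "rot": [7.7, -29.8, 16.5], "hand": 0},
  {"translation": [-2, -9.8, 0.4], "rot": [7.7, -29.8, 16.5], "hand": 0},
])

```text
t: 29.2
eef_pos: [0.5294, 0.2687, 0.2735]
ee_rot: [3.132, 0.705, -0.532]
force: [0.5, -0.2, 1.1]
width: 0.0874
gripper_force: 0.0
```

>>> move_arm([
  {"translation": [-0.9, -1.4, 4.1], "rot": [0, -20, 0], "hand": 0},
  {"translation": [-0.9, -1.4, 4.1], "rot": [0, -20, 0], "hand": 0},
  {"translation": [-0.9, -1.4, 4.1], "rot": [0, -20, 0], "hand": 0},
  {"translation": [-0.9, -1.4, 4.1], "rot": [0, -20, 0], "hand": 0},
  {"translation": [-0.9, -1.4, 4.1], "rot": [0, -20, 0], "hand": 0},
  {"translation": [-0.9, -1.4, 4.1], "rot": [0, -20, 0], "hand": 0},
])

```text
t: 29.7
eef_pos: [0.5071, 0.2994, 0.2516]
ee_rot: [3.136, 1.047, -0.527]
force: [-0.9, 0.7, 0.3]
width: 0.0877
gripper_force: 0.0
```

```bash
(cat a.py; echo 'seq([pt(A_,.1,.063),pt(A_,0,.063)])
p,d,P,C=grab("side","s5.png"); Q=cloud([P],A_,.045,.1,.125); print(len(Q),rect(Q))')|python3 -
```

```text
29.7 [ 0.346  0.65   0.416 -0.82  -2.014  0.605] [0.5071 0.2994 0.2516] [-0.9  0.7  0.3]
0 [10.76, -0.06, 9.07] [0.1, 0.0, -0.1] rows 3.4
1 [0.0, 0.0, 10.0] [0.0, 0.0, -0.0] rows 2.4
145 (array([409.3, 354.5]), array([38.7, 37.6]), 44.408687591552734)
```

View pics/s5.png

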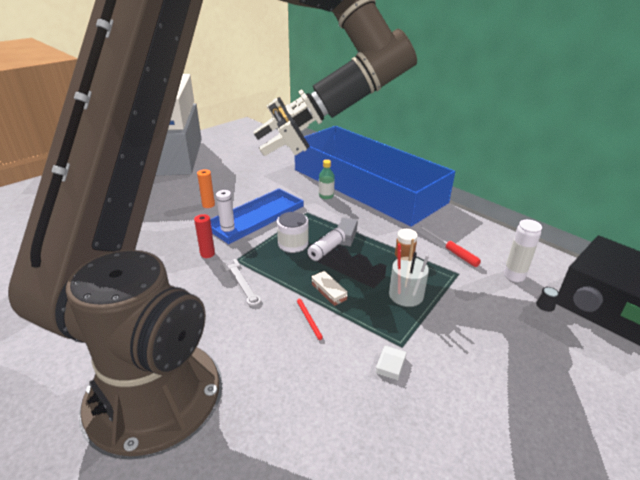

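Roller B lies in the rest at (328,240), and the hand is lined up on roller A at (225,210). Descending to grasp.

>>> move_arm([
  {"translation": [3.6, 0, 3], "rot": [0, 0, 0], "hand": 0},
  {"translation": [7.2, 0, 6], "rot": [0, 0, 0], "hand": 0},
  {"translation": [10.8, 0, 9.1], "rot": [0, 0, 0], "hand": 0},
  {"translation": [10.8, 0, 9.1], "rot": [0, 0, 0], "hand": 0},
  {"translation": [10.8, 0, 9.1], "rot": [0, 0, 0], "hand": 0},
  {"translation": [10.8, 0, 9.1], "rot": [0, 0, 0], "hand": 0},
])

```text
t: 30.25
eef_pos: [0.4851, 0.3119, 0.1135]
ee_rot: [3.135, 1.05, -0.527]
force: [0.5, 0.7, 1.0]
width: 0.0878
gripper_force: 0.0
```

```bash
(cat a.py; echo 'seq([pt(A_,0,.063)])
p,d,P,C=grab("wrist","wr5.png"); Q=cloud([P],A_,.045,.07,.125); L=(Q[:,:2]-A_)@np.array([[np.cos(np.pi/3),-np.sin(np.pi/6+0)*0-.866],[np.sin(np.pi/3),.5]]); print(len(Q),"closing-axis span",np.percentile(L[:,0],[1,99]).round(4),"depth",np.percentile(L[:,1],[1,99]).round(4))')|python3 -
```

```text
30.25 [ 0.379  0.767  0.275 -0.775 -1.814  0.777] [0.4851 0.3119 0.1135] [0.5 0.7 1. ]
0 [0.1, -0.08, 9.98] [0.2, 0.2, -0.1] rows 2.4
3172 closing-axis span [-0.0166  0.0199] depth [-0.0183 -0.0011]
```

>>> move_arm([
  {"translation": [0.1, -0.1, 3], "rot": [0, 0, 0], "hand": 0},
  {"translation": [0.1, -0.1, 6], "rot": [0, 0, 0], "hand": 0},
  {"translation": [0.1, -0.1, 9], "rot": [0, 0, 0], "hand": 0},
  {"translation": [0.1, -0.1, 10], "rot": [0, 0, 0], "hand": 0},
  {"translation": [0.1, -0.1, 10], "rot": [0, 0, 0], "hand": 0.9},
  {"translation": [0.1, -0.1, 10], "rot": [0, 0, 0], "hand": 0.9},
  {"translation": [0.1, -0.1, 10], "rot": [0, 0, 0], "hand": 0.9},
  {"translation": [0.1, -0.1, 10], "rot": [0, 0, 0], "hand": 0.9},
])

```text
t: 30.97
eef_pos: [0.4122, 0.3552, 0.0629]
ee_rot: [3.139, 1.05, -0.526]
force: [0.6, -0.7, 1.0]
width: 0.0666
gripper_force: 0.0
```

>>> move_arm([
  {"translation": [0, 0, 0], "rot": [0, 0, 0], "hand": 0.9},
  {"translation": [0, 0, 0], "rot": [0, 0, 0], "hand": 0.9},
  {"translation": [0, 0, 0], "rot": [0, 0, 0], "hand": 0.9},
  {"translation": [0, 0, 0], "rot": [0, 0, 0], "hand": 0.9},
  {"translation": [0, 0, 0], "rot": [0, 0, 0], "hand": 0.9},
  {"translation": [0, 0, 0], "rot": [0, 0, 0], "hand": 0.9},
  {"translation": [0, 0, 0], "rot": [0, 0, 0], "hand": 0.9},
  {"translation": [0, 0, 0], "rot": [0, 0, 0], "hand": 0.9},
], squeeze=50)

```text
t: 31.63
eef_pos: [0.4106, 0.3555, 0.0615]
ee_rot: [3.135, 1.052, -0.529]
force: [1.8, 0.5, 0.5]
width: 0.037
gripper_force: 49.9
```

>>> move_arm([
  {"translation": [-1.7, 0, -1], "rot": [0, 0, 0], "hand": 0.9},
  {"translation": [-4.3, 0, -2.5], "rot": [0, 0, 0], "hand": 0.9},
  {"translation": [-7.8, 0, -4.5], "rot": [0, 0, 0], "hand": 0.9},
  {"translation": [-11.3, 0, -6.5], "rot": [0, 0, 0], "hand": 0.9},
  {"translation": [-14.8, 0, -8.5], "rot": [0, 0, 0], "hand": 0.9},
  {"translation": [-17.3, 0, -10], "rot": [0, 0, 0], "hand": 0.9},
  {"translation": [-17.3, 0, -10], "rot": [0, 0, 0], "hand": 0.9},
])

```text
t: 32.22
eef_pos: [0.4134, 0.3557, 0.2676]
ee_rot: [-3.132, 1.045, -0.514]
force: [0.7, 0.9, -2.8]
width: 0.0374
gripper_force: 49.9
```

```bash
(cat a.py; echo 'print(s["width"],s["gripper_force"])
X=M+.002*ex-.001*ey
seq([down(.48,.28,.29,-35,-15),down(.52,.2,.29,-65,20),down(.54,.12,.29,-105,30),down(.55,.06,.28,-140,30),down(*X,.25,AD-180,30),down(*X,.12,AD-180,30)])')|python3 -
```

```text
32.2167 [ 0.457  0.52   0.234 -0.862 -1.895  0.576] [0.4134 0.3557 0.2676] [ 0.7  0.9 -2.8]
0.037387560570593364 49.85905945301056
0 [2.85, 3.22, -9.39] [2.9, 44.8, 4.3] rows 6.3
1 [7.6, 4.26, -2.04] [-1.3, 34.2, 30.4] rows 6.4
2 [7.61, 1.57, 2.77] [-16.9, 9.6, 36.3] rows 5.8
3 [4.29, -2.52, 3.63] [-17.5, -0.0, 30.3] rows 4.9
4 [2.94, -2.16, 5.16] [-15.5, -0.0, 26.9] rows 4.3
5 [-6.5, -0.0, 11.26] [-0.0, -0.0, 0.0] rows 3.1
```

>>> move_arm([
  {"translation": [2.9, 3.2, -9.4], "rot": [2.9, 44.8, 4.3], "hand": 0.9},
  {"translation": [2.9, 3.2, -9.4], "rot": [2.9, 44.8, 4.3], "hand": 0.9},
  {"translation": [2.9, 3.2, -9.4], "rot": [2.9, 44.8, 4.3], "hand": 0.9},
  {"translation": [2.9, 3.2, -9.4], "rot": [2.9, 44.8, 4.3], "hand": 0.9},
  {"translation": [2.9, 3.2, -9.4], "rot": [2.9, 44.8, 4.3], "hand": 0.9},
  {"translation": [2.9, 3.2, -9.4], "rot": [2.9, 44.8, 4.3], "hand": 0.9},
  {"translation": [2.9, 3.2, -9.4], "rot": [2.9, 44.8, 4.3], "hand": 0.9},
  {"translation": [2.9, 3.2, -9.4], "rot": [2.9, 44.8, 4.3], "hand": 0.9},
])

```text
t: 32.88
eef_pos: [0.4767, 0.2806, 0.2836]
ee_rot: [3.133, 0.267, -0.61]
force: [-0.6, -0.5, -4.6]
width: 0.0369
gripper_force: 49.9
```

>>> move_arm([
  {"translation": [7.6, 4.3, -2], "rot": [-1.3, 34.2, 30.4], "hand": 0.9},
  {"translation": [7.6, 4.3, -2], "rot": [-1.3, 34.2, 30.4], "hand": 0.9},
  {"translation": [7.6, 4.3, -2], "rot": [-1.3, 34.2, 30.4], "hand": 0.9},
  {"translation": [7.6, 4.3, -2], "rot": [-1.3, 34.2, 30.4], "hand": 0.9},
  {"translation": [7.6, 4.3, -2], "rot": [-1.3, 34.2, 30.4], "hand": 0.9},
  {"translation": [7.6, 4.3, -2], "rot": [-1.3, 34.2, 30.4], "hand": 0.9},
  {"translation": [7.6, 4.3, -2], "rot": [-1.3, 34.2, 30.4], "hand": 0.9},
  {"translation": [7.6, 4.3, -2], "rot": [-1.3, 34.2, 30.4], "hand": 0.9},
])

```text
t: 33.55
eef_pos: [0.5173, 0.1993, 0.2798]
ee_rot: [3.123, -0.351, -1.129]
force: [0.2, 1.3, -4.2]
width: 0.0374
gripper_force: 49.9
```

>>> move_arm([
  {"translation": [7.6, 1.6, 2.8], "rot": [-16.9, 9.6, 36.3], "hand": 0.9},
  {"translation": [7.6, 1.6, 2.8], "rot": [-16.9, 9.6, 36.3], "hand": 0.9},
  {"translation": [7.6, 1.6, 2.8], "rot": [-16.9, 9.6, 36.3], "hand": 0.9},
  {"translation": [7.6, 1.6, 2.8], "rot": [-16.9, 9.6, 36.3], "hand": 0.9},
  {"translation": [7.6, 1.6, 2.8], "rot": [-16.9, 9.6, 36.3], "hand": 0.9},
  {"translation": [7.6, 1.6, 2.8], "rot": [-16.9, 9.6, 36.3], "hand": 0.9},
  {"translation": [7.6, 1.6, 2.8], "rot": [-16.9, 9.6, 36.3], "hand": 0.9},
  {"translation": [7.6, 1.6, 2.8], "rot": [-16.9, 9.6, 36.3], "hand": 0.9},
])

```text
t: 34.22
eef_pos: [0.5387, 0.119, 0.2805]
ee_rot: [3.126, -0.53, -1.824]
force: [0.7, -0.6, -2.5]
width: 0.0371
gripper_force: 49.9
```

>>> move_arm([
  {"translation": [4.3, -2.5, 3.6], "rot": [-17.5, 0, 30.3], "hand": 0.9},
  {"translation": [4.3, -2.5, 3.6], "rot": [-17.5, 0, 30.3], "hand": 0.9},
  {"translation": [4.3, -2.5, 3.6], "rot": [-17.5, 0, 30.3], "hand": 0.9},
  {"translation": [4.3, -2.5, 3.6], "rot": [-17.5, 0, 30.3], "hand": 0.9},
  {"translation": [4.3, -2.5, 3.6], "rot": [-17.5, 0, 30.3], "hand": 0.9},
  {"translation": [4.3, -2.5, 3.6], "rot": [-17.5, 0, 30.3], "hand": 0.9},
  {"translation": [4.3, -2.5, 3.6], "rot": [-17.5, 0, 30.3], "hand": 0.9},
])

```text
t: 34.8
eef_pos: [0.5483, 0.0588, 0.2725]
ee_rot: [3.135, -0.532, -2.437]
force: [-0.7, -0.1, -2.8]
width: 0.0372
gripper_force: 49.9
```

```bash
(cat a.py; echo 'print(s["width"],s["gripper_force"])
X=M+.002*ex-.001*ey
seq([down(*X,.25,AD-180,30),down(*X,.12,AD-180,30)])')|python3 -
```

```text
34.8 [ 0.522  0.431  0.044  0.087 -1.71  -1.401] [0.5483 0.0588 0.2725] [-0.7 -0.1 -2.8]
0.03719678655864528 49.8571515083313
0 [3.1, -2.17, 4.43] [-15.5, -0.6, 27.2] rows 4.4
1 [-6.5, -0.0, 11.26] [-0.0, -0.0, 0.0] rows 3.1
```

>>> move_arm([
  {"translation": [3.1, -2.2, 4.4], "rot": [-15.5, -0.6, 27.2], "hand": 0.9},
  {"translation": [3.1, -2.2, 4.4], "rot": [-15.5, -0.6, 27.2], "hand": 0.9},
  {"translation": [3.1, -2.2, 4.4], "rot": [-15.5, -0.6, 27.2], "hand": 0.9},
  {"translation": [3.1, -2.2, 4.4], "rot": [-15.5, -0.6, 27.2], "hand": 0.9},
  {"translation": [3.1, -2.2, 4.4], "rot": [-15.5, -0.6, 27.2], "hand": 0.9},
  {"translation": [3.1, -2.2, 4.4], "rot": [-15.5, -0.6, 27.2], "hand": 0.9},
  {"translation": [3.1, -2.2, 4.4], "rot": [-15.5, -0.6, 27.2], "hand": 0.9},
])

```text
t: 35.38
eef_pos: [0.5243, 0.0111, 0.2507]
ee_rot: [-3.14, -0.523, -2.986]
force: [0.7, -0.0, -2.8]
width: 0.037
gripper_force: 49.9
```

>>> move_arm([
  {"translation": [-6.5, 0, 11.3], "rot": [0, 0, 0], "hand": 0.9},
  {"translation": [-6.5, 0, 11.3], "rot": [0, 0, 0], "hand": 0.9},
  {"translation": [-6.5, 0, 11.3], "rot": [0, 0, 0], "hand": 0.9},
  {"translation": [-6.5, 0, 11.3], "rot": [0, 0, 0], "hand": 0.9},
  {"translation": [-6.5, 0, 11.3], "rot": [0, 0, 0], "hand": 0.9},
  {"translation": [-6.5, 0, 11.3], "rot": [0, 0, 0], "hand": 0.9},
])

```text
t: 35.88
eef_pos: [0.5253, 0.0112, 0.1218]
ee_rot: [-3.138, -0.523, -2.987]
force: [0.1, 0.2, -2.8]
width: 0.0372
gripper_force: 49.9
```

```bash
cat > a2.py <<'E'
from h import *
s=arm.get_state(); print(s["t"],s["q"].round(3),s["eef_pos"].round(4),s["force"].round(1),s["width"],s["gripper_force"])
X=M+.002*ex-.001*ey
seq([down(*X,.08,AD-180,30),down(*X,.048,AD-180,30)])
p,d,P,C=grab("side"); z=s["eef_pos"][2]
Q=cloud([P],s["eef_pos"],.085,z-.03,z+.025); L=(Q[:,:2]-M)@np.c_[ex,ey]
m=(np.abs(L[:,1])<.022)&(L[:,0]<-.035); print(m.sum(),"near end x",np.percentile(L[m,0],1).round(4),"y",np.percentile(L[m,1],[1,99]).round(4),"top",np.percentile(Q[m,2],98))
E
python3 a2.py
```

```text
35.8833 [ 0.331  0.538 -0.07  -0.085 -1.48  -1.717] [0.5253 0.0112 0.1218] [ 0.1  0.2 -2.8] 0.037210539223974416 49.85736608505249
0 [-2.02, -0.05, 3.66] [-0.2, 0.0, -0.1] rows 1.0
1 [-1.6, -0.0, 2.77] [-0.0, -0.0, 0.0] rows 0.8
237 near end x -0.0562 y [-0.0205  0.0143] top 0.14146653571758977
```

>>> move_arm([
  {"translation": [-1.2, 0, 2.1], "rot": [0, 0, 0], "hand": 0.9},
  {"translation": [-2.2, 0, 4], "rot": [0, 0, 0], "hand": 0.9},
  {"translation": [-3, 0, 5.3], "rot": [0, 0, 0], "hand": 0.9},
  {"translation": [-3.5, 0, 6.1], "rot": [0, 0, 0], "hand": 0.9},
  {"translation": [-3.7, 0, 6.6], "rot": [0, 0, 0], "hand": 0.9},
  {"translation": [-3.7, 0, 6.6], "rot": [0, 0, 0], "hand": 0.9},
  {"translation": [-3.7, 0, 6.6], "rot": [0, 0, 0], "hand": 0.9},
])

```text
t: 36.52
eef_pos: [0.5246, 0.0111, 0.0465]
ee_rot: [-3.139, -0.521, -2.989]
force: [-0.1, 3.1, 2.8]
width: 0.0369
gripper_force: 49.8
```

```bash
python3 a2.py
```

```text
36.5167 [ 0.33   0.619 -0.126 -0.089 -1.342 -1.706] [0.5246 0.0111 0.0465] [-0.1  3.1  2.8] 0.0369232830239663 49.81829345226288
0 [1.68, -0.06, -2.9] [-0.0, 0.1, -0.2] rows 0.8
1 [-1.6, -0.0, 2.77] [-0.0, -0.0, 0.0] rows 0.8
253 near end x -0.0815 y [-0.0202  0.0164] top 0.06640128249113346
```

>>> move_arm([
  {"translation": [0, 0, 0], "rot": [0, 0, 0], "hand": 0.54},
  {"translation": [0, 0, 0], "rot": [0, 0, 0], "hand": 0.54},
  {"translation": [0, 0, 0], "rot": [0, 0, 0], "hand": 0.53},
  {"translation": [0, 0, -1], "rot": [0, 0, 0], "hand": 0.53},
  {"translation": [0, 0, -2.5], "rot": [0, 0, 0], "hand": 0.53},
  {"translation": [0, 0, -4.5], "rot": [0, 0, 0], "hand": 0.53},
  {"translation": [0, 0, -7.5], "rot": [0, 0, 0], "hand": 0.5},
  {"translation": [0, 0, -11], "rot": [0, 0, 0], "hand": 0.3},
])

```text
t: 37.23
eef_pos: [0.5775, 0.0188, 0.1405]
ee_rot: [-3.138, -0.526, -2.991]
force: [2.1, -0.0, -0.9]
width: 0.0465
gripper_force: 0.0
```

>>> move_arm([
  {"translation": [4, 0, -6], "rot": [0, -29, 0], "hand": 0.1},
  {"translation": [4, 0, -6], "rot": [0, -29, 0], "hand": 0},
  {"translation": [4, 0, -6], "rot": [0, -29, 0], "hand": 0},
  {"translation": [4, 0, -6], "rot": [0, -29, 0], "hand": 0},
  {"translation": [4, 0, -6], "rot": [0, -29, 0], "hand": 0},
  {"translation": [4, 0, -6], "rot": [0, -29, 0], "hand": 0},
])

```text
t: 37.73
eef_pos: [0.5716, 0.018, 0.2137]
ee_rot: [-3.14, -0.016, -2.989]
force: [-0.1, 0.3, 0.2]
width: 0.0841
gripper_force: 0.0
```

```bash
python3 wr.py wr6.png; cat > see.py <<'E'
from h import *
PP=[grab("scene")[2],grab("side")[2]]
for l,z0,z1,sz in [("jar",.058,.075,50),("case",.029,.043,84),("stone",.018,.031,90)]:
    for n,P in zip(("sc","si"),PP):
        Q=P.reshape(-1,3); Q=Q[~np.isnan(Q[:,0])]; L=(Q[:,:2]-M)@np.c_[ex,ey]
        for c in {"jar":[(.137,-.09),(.106,.17)],"case":[(.112,.08),(0,-.33),(.15,.05)],"stone":[(-.1,-.02),(.125,0)]}[l]:
            k=(Q[:,2]>z0)&(Q[:,2]<z1)&(np.hypot(*(L-c).T)<{"jar":.04,"case":.055,"stone":.055}[l])
            if k.sum()>60: print(n,l,c,k.sum(),rect(L[k]),"world",Q[k].mean(0).round(3))
E
python3 see.py
```

```text
37.7333 [ 0.373  0.219 -0.247 -0.002 -1.121 -1.79 ] [0.5716 0.018  0.2137] [-0.1  0.3  0.2] 0.08409071964276249
roller at -0.062 0 
roller at 0 4971 (array([-0.1,  1.2]), array([ 37., 110.]), -0.33990478515625)
roller at 0.062 4984 (array([ 2.7, 62.8]), array([ 37.1, 110. ]), -0.26548004150390625)
rest 2731 (array([-0., -0.]), array([275.9,  52.1]), 89.6706771850586)
0 [4.97, 0.08, 6.42] [-1.5, 0.2, 179.8] rows 25.1
1 [0.0, -0.0, 9.8] [0.0, -0.0, -0.0] rows 2.4
sc jar (0.137, -0.09) 235 (array([137.6, -92.3]), array([50.8, 46.5]), 37.50135803222656) world [ 0.674 -0.058  0.066]
si jar (0.137, -0.09) 199 (array([136.1, -92.6]), array([47.2, 47.9]), -22.360610961914062) world [ 0.669 -0.061  0.066]
sc case (0.112, 0.08) 533 (array([109. ,  73.5]), array([97. , 47.8]), 21.828857421875) world [0.624 0.105 0.036]
sc case (0.15, 0.05) 316 (array([122.7,  75.5]), array([70. , 41.2]), 22.465423583984375) world [0.637 0.106 0.036]
si case (0.112, 0.08) 264 (array([112.1,  74.6]), array([84.9, 46.2]), 21.754074096679688) world [0.625 0.1   0.037]
si case (0.15, 0.05) 176 (array([120.9,  74.7]), array([67.7, 40.8]), 23.225296020507812) world [0.635 0.103 0.037]
sc stone (-0.1, -0.02) 321 (array([-99.3, -19.9]), array([91.4, 37.5]), 71.36023712158203) world [ 0.428 -0.02   0.025]
si stone (-0.1, -0.02) 496 (array([-90. , -24.3]), array([93. , 60.7]), 71.57138061523438) world [ 0.425 -0.028  0.026]
```

View pics/wr6.png

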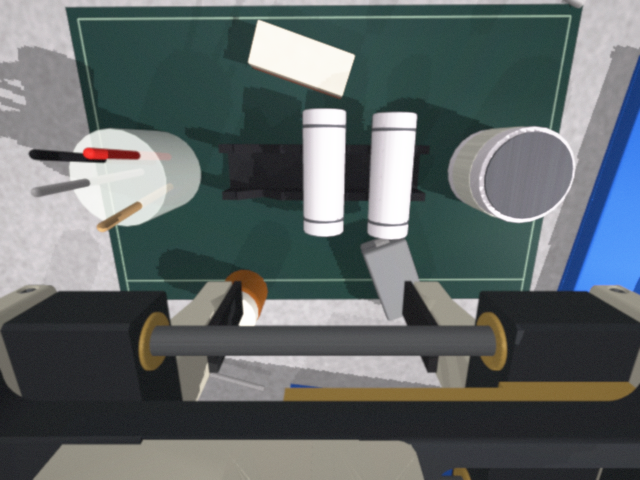

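Both rollers are in grooves: the wrist view shows them at (324,170) and (393,175), centred within 3 mm. The case (395,275) is close behind. Case next, then jar, then stone.

```bash
cat >> h.py <<'E'
def W(x,y): return M+x*ex+y*ey
def st():
    s=arm.get_state(); print(round(s["t"],2),s["q"].round(3),s["eef_pos"].round(4),s["force"].round(1),round(s["width"],4),round(s["gripper_force"],1))
E
python3 - <<'E'
from h import *
st()
g=np.array([.1125,.0745])+.012*np.array([np.cos(np.radians(21.8)),np.sin(np.radians(21.8))]); ps=-90+21.8+AD+90-180
print(ps)
seq([down(*W(*g),.15,ps),down(*W(*g),.025,ps)])
E
```

```text
37.88 [ 0.372  0.226 -0.242 -0.002 -1.122 -1.79 ] [0.5741 0.0187 0.2121] [ 0.8  0.1 -0.5] 0.0871 0.0
-149.296235863667
0 [-7.24, 7.99, 6.06] [0.1, -1.1, -22.0] rows 3.1
1 [0.0, -0.0, 12.5] [0.0, -0.0, 0.0] rows 3.0
```

>>> move_arm([
  {"translation": [-7.2, 8, 6], "rot": [0, -1, -22], "hand": 0},
  {"translation": [-7.2, 8, 6], "rot": [0, -1, -22], "hand": 0},
  {"translation": [-7.2, 8, 6], "rot": [0, -1, -22], "hand": 0},
  {"translation": [-7.2, 8, 6], "rot": [0, -1, -22], "hand": 0},
  {"translation": [-7.2, 8, 6], "rot": [0, -1, -22], "hand": 0},
  {"translation": [-7.2, 8, 6], "rot": [0, -1, -22], "hand": 0},
])

```text
t: 38.38
eef_pos: [0.6317, 0.1084, 0.1489]
ee_rot: [3.14, -0.003, -2.606]
force: [0.5, 1.2, 1.2]
width: 0.0878
gripper_force: 0.0
```

```bash
python3 - <<'E'
from h import *
st()
p,d,P,C=grab("wrist","wr7.png")
Q=cloud([P],W(.1125,.0745),.06,.029,.043); L=(Q[:,:2]-M)@np.c_[ex,ey]; k=L[:,0]>.06
print(rect(L[k]))
g=np.array([.1125,.0745])+.012*np.array([np.cos(np.radians(21.8)),np.sin(np.radians(21.8))]); ps=-149.3
seq([down(*W(*g),.025,ps)])
E
```

```text
38.38 [ 4.730e-01  3.740e-01 -1.840e-01 -1.000e-03 -1.016e+00 -1.508e+00] [0.6317 0.1084 0.1489] [0.5 1.2 1.2] 0.0878 0.0
(array([111.3,  76.6]), array([86.6, 46.1]), 21.057064056396484)
0 [-0.1, -0.03, 12.48] [0.1, -0.1, -0.1] rows 3.0
```

>>> move_arm([
  {"translation": [-0.1, 0, 4], "rot": [0, 0, 0], "hand": 0},
  {"translation": [-0.1, 0, 8], "rot": [0, 0, 0], "hand": 0},
  {"translation": [-0.1, 0, 11], "rot": [0, 0, 0], "hand": 0},
  {"translation": [-0.1, 0, 12.4], "rot": [0, 0, 0], "hand": 0},
  {"translation": [-0.1, 0, 12.4], "rot": [0, 0, 0], "hand": 0.8},
  {"translation": [-0.1, 0, 12.4], "rot": [0, 0, 0], "hand": 0.8},
  {"translation": [-0.1, 0, 12.4], "rot": [0, 0, 0], "hand": 0.8},
  {"translation": [-0.1, 0, 12.4], "rot": [0, 0, 0], "hand": 0.8},
], squeeze=25)

```text
t: 39.1
eef_pos: [0.6334, 0.1092, 0.0285]
ee_rot: [3.141, 0.003, -2.606]
force: [0.8, 0.2, -0.2]
width: 0.0664
gripper_force: 0.0
```

>>> move_arm([
  {"translation": [0, 0, 0], "rot": [0, 0, 0], "hand": 0.8},
  {"translation": [0, 0, 0], "rot": [0, 0, 0], "hand": 0.8},
  {"translation": [0, 0, 0], "rot": [0, 0, 0], "hand": 0.8},
  {"translation": [0, 0, 0], "rot": [0, 0, 0], "hand": 0.8},
  {"translation": [0, 0, 0], "rot": [0, 0, 0], "hand": 0.8},
  {"translation": [0, 0, 0], "rot": [0, 0, 0], "hand": 0.8},
])

```text
t: 39.6
eef_pos: [0.6323, 0.1092, 0.0271]
ee_rot: [3.141, 0.001, -2.605]
force: [-1.9, 0.9, 6.4]
width: 0.0461
gripper_force: 24.9
```

>>> move_arm([
  {"translation": [0, 0, -2], "rot": [0, 0, 0], "hand": 0.8},
  {"translation": [0, 0, -6], "rot": [0, 0, 0], "hand": 0.8},
  {"translation": [0, 0, -10], "rot": [0, 0, 0], "hand": 0.8},
  {"translation": [0, 0, -14], "rot": [0, 0, 0], "hand": 0.8},
  {"translation": [0, 0, -18], "rot": [0, 0, 0], "hand": 0.8},
  {"translation": [0, 0, -20], "rot": [0, 0, 0], "hand": 0.8},
  {"translation": [0, 0, -20], "rot": [0, 0, 0], "hand": 0.8},
])

```text
t: 40.18
eef_pos: [0.6345, 0.1094, 0.2325]
ee_rot: [-3.141, 0.009, -2.605]
force: [0.5, -0.1, -2.0]
width: 0.0458
gripper_force: 24.9
```

```bash
python3 - <<'E'
from h import *
st(); s=arm.get_state()
ps=AD-180
for P in(grab("scene")[2],grab("side")[2]):
    p=s["eef_pos"]; z=p[2]
    Q=cloud([P],p,.07,z-.025,z+.02); print(len(Q),rect(Q) if len(Q)>30 else "")
g=(.0135,-.328)
seq([down(.63,-.12,.23,ps),down(*W(*g),.2,ps),down(*W(*g),.0255,ps)])
E
```

```text
40.18 [ 0.473  0.308 -0.081  0.    -1.173 -1.507] [0.6345 0.1094 0.2325] [ 0.5 -0.1 -2. ] 0.0458 24.9
503 (array([636.6, 105.5]), array([81.4, 70.3]), 72.89425659179688)
681 (array([618. , 103.7]), array([87.9, 77. ]), 7.2374043464660645)
0 [11.86, -19.58, -0.39] [0.1, 0.0, 21.8] rows 5.5
1 [7.24, -18.17, 3.0] [0.0, 0.0, -0.0] rows 4.7
2 [-0.0, 0.0, 17.45] [0.0, 0.0, -0.0] rows 4.2
```

>>> move_arm([
  {"translation": [11.9, -19.6, 0], "rot": [0, 0, 21.8], "hand": 0.8},
  {"translation": [11.9, -19.6, 0], "rot": [0, 0, 21.8], "hand": 0.8},
  {"translation": [11.9, -19.6, 0], "rot": [0, 0, 21.8], "hand": 0.8},
  {"translation": [11.9, -19.6, 0], "rot": [0, 0, 21.8], "hand": 0.8},
  {"translation": [11.9, -19.6, 0], "rot": [0, 0, 21.8], "hand": 0.8},
  {"translation": [11.9, -19.6, 0], "rot": [0, 0, 21.8], "hand": 0.8},
  {"translation": [11.9, -19.6, 0], "rot": [0, 0, 21.8], "hand": 0.8},
  {"translation": [11.9, -19.6, 0], "rot": [0, 0, 21.8], "hand": 0.8},
])

```text
t: 40.95
eef_pos: [0.6287, -0.1219, 0.2234]
ee_rot: [3.14, -0.005, -2.989]
force: [-0.0, -0.4, -2.3]
width: 0.0455
gripper_force: 24.9
```

>>> move_arm([
  {"translation": [7.2, -18.2, 3], "rot": [0, 0, 0], "hand": 0.8},
  {"translation": [7.2, -18.2, 3], "rot": [0, 0, 0], "hand": 0.8},
  {"translation": [7.2, -18.2, 3], "rot": [0, 0, 0], "hand": 0.8},
  {"translation": [7.2, -18.2, 3], "rot": [0, 0, 0], "hand": 0.8},
  {"translation": [7.2, -18.2, 3], "rot": [0, 0, 0], "hand": 0.8},
  {"translation": [7.2, -18.2, 3], "rot": [0, 0, 0], "hand": 0.8},
  {"translation": [7.2, -18.2, 3], "rot": [0, 0, 0], "hand": 0.8},
])

```text
t: 41.53
eef_pos: [0.586, -0.3118, 0.1936]
ee_rot: [3.139, -0.004, -2.988]
force: [-0.3, 1.2, -1.9]
width: 0.0462
gripper_force: 24.9
```

```bash
python3 - <<'E'
from h import *
st(); s=arm.get_state()
ps=AD-180; g=(.0135,-.328)
for P in(grab("scene")[2],grab("side")[2]):
    z=s["eef_pos"][2]
    Q=cloud([P],s["eef_pos"],.07,z-.024,z-.012); L=(Q[:,:2]-M)@np.c_[ex,ey]; print(len(Q),rect(L) if len(Q)>30 else "")
seq([down(*W(*g),.0265,ps)])
E
```

```text
41.53 [-1.970e-01  3.740e-01 -7.500e-02 -1.000e-03 -1.127e+00 -1.220e+00] [ 0.586  -0.3118  0.1936] [-0.3  1.2 -1.9] 0.0462 24.9
58 (array([  10.9, -312.9]), array([38.7, 90.5]), -27.501708984375)
140 (array([ -23.1, -340.4]), array([35.1, 70.4]), -41.93916702270508)
0 [0.02, -0.07, 16.83] [0.1, -0.1, 0.1] rows 4.0
```

>>> move_arm([
  {"translation": [0, -0.1, 4], "rot": [0, 0, 0], "hand": 0.8},
  {"translation": [0, -0.1, 8], "rot": [0, 0, 0], "hand": 0.8},
  {"translation": [0, -0.1, 12], "rot": [0, 0, 0], "hand": 0.8},
  {"translation": [0, -0.1, 15], "rot": [0, 0, 0], "hand": 0.8},
  {"translation": [0, -0.1, 16.3], "rot": [0, 0, 0], "hand": 0.8},
  {"translation": [0, -0.1, 16.8], "rot": [0, 0, 0], "hand": 0.8},
  {"translation": [0, -0.1, 16.8], "rot": [0, 0, 0], "hand": 0.8},
])

```text
t: 42.22
eef_pos: [0.5871, -0.3102, 0.0272]
ee_rot: [3.14, -0.003, -2.983]
force: [0.4, -0.9, -1.8]
width: 0.0458
gripper_force: 24.9
```

>>> move_arm([
  {"translation": [0, 0, 0], "rot": [0, 0, 0], "hand": 0.2},
  {"translation": [0, 0, 0], "rot": [0, 0, 0], "hand": 0.2},
  {"translation": [0, 0, 0], "rot": [0, 0, 0], "hand": 0.2},
  {"translation": [0, 0, 0], "rot": [0, 0, 0], "hand": 0.2},
  {"translation": [0, 0, -3], "rot": [0, 0, 0], "hand": 0.2},
  {"translation": [0, 0, -7], "rot": [0, 0, 0], "hand": 0},
  {"translation": [0, 0, -11], "rot": [0, 0, 0], "hand": 0},
  {"translation": [0, 0, -15], "rot": [0, 0, 0], "hand": 0},
])

```text
t: 42.88
eef_pos: [0.587, -0.3124, 0.1798]
ee_rot: [3.141, -0.001, -2.986]
force: [1.4, -0.3, -0.4]
width: 0.0843
gripper_force: 0.0
```

```bash
python3 - <<'E'
from h import *
st(); s=arm.get_state(); ps=AD-180
p,d,P,C=grab("wrist","wr8.png")
Q=cloud([P],W(0,-.328),.075,.029,.043); L=(Q[:,:2]-M)@np.c_[ex,ey]; print("case",len(Q),rect(L))
for n in("scene","side"):
    P=grab(n)[2]; Q=cloud([P],W(.137,-.0925),.05,.055,.075); L=(Q[:,:2]-M)@np.c_[ex,ey]; print("jar",len(Q),rect(L) if len(Q)>30 else "")
j=W(.1365,-.0925)
seq([down(*W(.08,-.22),.25,ps),down(*j,.15,ps),down(*j,.040,ps)])
E
```

```text
42.88 [-1.970e-01  3.840e-01 -9.300e-02 -1.000e-03 -1.095e+00 -1.218e+00] [ 0.587  -0.3124  0.1798] [ 1.4 -0.3 -0.4] 0.0843 0.0
case 4742 (array([   1.3, -326.4]), array([46.1, 86.2]), -0.59796142578125)
jar 253 (array([137.8, -92.2]), array([49.9, 47.6]), 31.950214385986328)
jar 221 (array([136.7, -93.3]), array([48.2, 48.9]), -5.916389465332031)
0 [-6.46, 11.06, -6.69] [-0.2, 0.4, 0.0] rows 3.5
1 [-5.65, 12.75, 10.0] [0.0, 0.0, -0.0] rows 4.1
2 [0.0, -0.0, 11.0] [0.0, 0.0, -0.0] rows 2.6
```

Case is placed, within 4 mm of target. Now the jar.

>>> move_arm([
  {"translation": [-6.5, 11.1, -7], "rot": [0, 0, 0], "hand": 0},
  {"translation": [-6.5, 11.1, -7], "rot": [0, 0, 0], "hand": 0},
  {"translation": [-6.5, 11.1, -7], "rot": [0, 0, 0], "hand": 0},
  {"translation": [-6.5, 11.1, -7], "rot": [0, 0, 0], "hand": 0},
  {"translation": [-12.1, 23.8, -7], "rot": [0, 0, 0], "hand": 0},
  {"translation": [-12.1, 23.8, -7], "rot": [0, 0, 0], "hand": 0},
  {"translation": [-12.1, 23.8, -7], "rot": [0, 0, 0], "hand": 0},
  {"translation": [-12.1, 23.8, -7], "rot": [0, 0, 0], "hand": 0},
])

```text
t: 43.7
eef_pos: [0.6706, -0.0539, 0.247]
ee_rot: [3.14, -0.001, -2.983]
force: [-0.8, -0.8, -0.4]
width: 0.0875
gripper_force: 0.0
```

>>> move_arm([
  {"translation": [0, 0, 4], "rot": [0, 0, 0], "hand": 0},
  {"translation": [0, 0, 8], "rot": [0, 0, 0], "hand": 0},
  {"translation": [0, 0, 12], "rot": [0, 0, 0], "hand": 0},
  {"translation": [0, 0, 12], "rot": [0, 0, 0], "hand": 0},
  {"translation": [0, 0, 12], "rot": [0, 0, 0], "hand": 0},
])

```text
t: 44.12
eef_pos: [0.6683, -0.0589, 0.1259]
ee_rot: [3.141, -0.006, -2.986]
force: [0.0, 0.2, 0.5]
width: 0.0874
gripper_force: 0.0
```

```bash
python3 - <<'E'
from h import *
st(); ps=AD-180
p,d,P,C=grab("wrist","wr9.png")
Q=cloud([P],W(.137,-.0925),.05,.058,.075); L=(Q[:,:2]-M)@np.c_[ex,ey]; print("jar",len(Q),rect(L))
j=W(.137,-.0925)
seq([down(*j,.036,ps)])
E
```

```text
44.12 [ 2.010e-01  4.410e-01 -1.360e-01 -1.000e-03 -1.000e+00 -1.616e+00] [ 0.6683 -0.0589  0.1259] [0.  0.2 0.5] 0.0874 0.0
jar 4053 (array([137.3, -91.2]), array([47.9, 48.2]), -49.10531997680664)
0 [-0.2, -0.04, 9.27] [0.0, -0.1, 0.0] rows 2.2
```

>>> move_arm([
  {"translation": [-0.3, 0.1, 4], "rot": [0, 0, 0], "hand": 0},
  {"translation": [-0.3, 0.1, 7], "rot": [0, 0, 0], "hand": 0},
  {"translation": [-0.3, 0.1, 9], "rot": [0, 0, 0], "hand": 0},
  {"translation": [-0.3, 0.1, 9], "rot": [0, 0, 0], "hand": 0},
  {"translation": [-0.3, 0.1, 9], "rot": [0, 0, 0], "hand": 0.8},
  {"translation": [-0.3, 0.1, 9], "rot": [0, 0, 0], "hand": 0.8},
  {"translation": [-0.3, 0.1, 9], "rot": [0, 0, 0], "hand": 0.8},
  {"translation": [-0.3, 0.1, 9], "rot": [0, 0, 0], "hand": 0.8},
], squeeze=20)

```text
t: 44.83
eef_pos: [0.674, -0.0568, 0.0406]
ee_rot: [3.141, 0.003, -2.986]
force: [0.1, -0.2, 0.3]
width: 0.0666
gripper_force: 0.0
```

>>> move_arm([
  {"translation": [0, 0, 0], "rot": [0, 0, 0], "hand": 0.8},
  {"translation": [0, 0, 0], "rot": [0, 0, 0], "hand": 0.8},
  {"translation": [0, 0, 0], "rot": [0, 0, 0], "hand": 0.8},
  {"translation": [0, 0, 0], "rot": [0, 0, 0], "hand": 0.8},
  {"translation": [0, 0, 0], "rot": [0, 0, 0], "hand": 0.8},
])

```text
t: 45.25
eef_pos: [0.673, -0.057, 0.039]
ee_rot: [3.141, 0.0, -2.985]
force: [-1.8, 0.2, 5.5]
width: 0.0515
gripper_force: 20.0
```

>>> move_arm([
  {"translation": [0, 0, -2], "rot": [0, 0, 0], "hand": 0.8},
  {"translation": [0, 0, -5], "rot": [0, 0, 0], "hand": 0.8},
  {"translation": [0, 0, -9], "rot": [0, 0, 0], "hand": 0.8},
  {"translation": [0, 0, -12], "rot": [0, 0, 0], "hand": 0.8},
  {"translation": [0, 0, -12], "rot": [0, 0, 0], "hand": 0.8},
])

```text
t: 45.67
eef_pos: [0.6761, -0.0571, 0.1655]
ee_rot: [-3.141, 0.01, -2.985]
force: [1.8, -0.5, 0.3]
width: 0.0511
gripper_force: 20.0
```

```bash
python3 - <<'E'
from h import *
st(); ps=AD-180
seq([down(*W(.106,.17),.16,ps),down(*W(.106,.17),.037,ps)])
E
```

```text
45.67 [ 2.030e-01  4.100e-01 -8.700e-02  1.000e-03 -1.064e+00 -1.617e+00] [ 0.6761 -0.0571  0.1655] [ 1.8 -0.5  0.3] 0.0511 20.0
0 [3.49, 26.13, 0.51] [-0.0, 0.6, 0.1] rows 6.3
1 [0.0, -0.0, 12.3] [0.0, 0.0, -0.0] rows 2.9
```

>>> move_arm([
  {"translation": [3.4, 26.1, 0.3], "rot": [0, 0.3, 0], "hand": 0.8},
  {"translation": [3.4, 26.1, 0.3], "rot": [0, 0.3, 0], "hand": 0.8},
  {"translation": [3.4, 26.1, 0.3], "rot": [0, 0.3, 0], "hand": 0.8},
  {"translation": [3.4, 26.1, 0.3], "rot": [0, 0.3, 0], "hand": 0.8},
  {"translation": [3.4, 26.1, 0.3], "rot": [0, 0.3, 0], "hand": 0.8},
  {"translation": [3.4, 26.1, 0.3], "rot": [0, 0.3, 0], "hand": 0.8},
  {"translation": [3.4, 26.1, 0.3], "rot": [0, 0.3, 0], "hand": 0.8},
  {"translation": [3.4, 26.1, 0.3], "rot": [0, 0.3, 0], "hand": 0.8},
])

```text
t: 46.33
eef_pos: [0.5972, 0.199, 0.1547]
ee_rot: [3.14, -0.006, -2.982]
force: [0.4, -0.6, -1.9]
width: 0.0516
gripper_force: 20.0
```

```bash
python3 - <<'E'
from h import *
st(); ps=AD-180; s=arm.get_state()
P=grab("scene")[2]; Q=cloud([P],s["eef_pos"],.06,.105,.14); L=(Q[:,:2]-M)@np.c_[ex,ey]; print("jar",len(Q),rect(L) if len(Q)>20 else "",Q[:,2].min() if len(Q) else "")
seq([down(*W(.106,.17),.039,ps)])
E
```

```text
46.33 [ 0.629  0.353 -0.2   -0.005 -1.022 -2.037] [0.5972 0.199  0.1547] [ 0.4 -0.6 -1.9] 0.0516 20.0
jar 63 (array([120.7, 183.2]), array([11.3, 41. ]), -61.390960693359375) 0.11618008959386805
0 [-0.37, -0.23, 11.57] [0.1, -0.4, 0.2] rows 2.8
```

>>> move_arm([
  {"translation": [-0.3, -0.2, 4], "rot": [0, 0, 0], "hand": 0.8},
  {"translation": [-0.3, -0.2, 8], "rot": [0, 0, 0], "hand": 0.8},
  {"translation": [-0.3, -0.2, 10.5], "rot": [0, 0, 0], "hand": 0.8},
  {"translation": [-0.3, -0.2, 11.3], "rot": [0, 0, 0], "hand": 0.8},
  {"translation": [-0.3, -0.2, 11.7], "rot": [0, 0, 0], "hand": 0.8},
  {"translation": [-0.3, -0.2, 11.7], "rot": [0, 0, 0], "hand": 0.8},
  {"translation": [-0.3, -0.2, 11.7], "rot": [0, 0, 0], "hand": 0.8},
])

```text
t: 46.97
eef_pos: [0.6018, 0.1932, 0.0389]
ee_rot: [3.141, -0.005, -2.987]
force: [0.2, -0.3, -1.6]
width: 0.0514
gripper_force: 20.0
```

```bash
python3 - <<'E'
from h import *
st(); seq([down(*W(.106,.17),.039,AD-180)])
E
```

```text
46.97 [ 0.617  0.48  -0.308 -0.005 -0.787 -2.03 ] [0.6018 0.1932 0.0389] [ 0.2 -0.3 -1.6] 0.0514 20.0
0 [0.05, 0.25, -0.01] [0.1, -0.3, -0.0] rows 0.1
```

>>> move_arm([
  {"translation": [0, 0.2, 0.1], "rot": [0, 0, 0], "hand": 0.8},
  {"translation": [0, 0.2, 0.15], "rot": [0, 0, 0], "hand": 0.8},
  {"translation": [0, 0.2, 0.15], "rot": [0, 0, 0], "hand": 0.2},
  {"translation": [0, 0.2, 0.15], "rot": [0, 0, 0], "hand": 0.2},
  {"translation": [0, 0.2, 0.15], "rot": [0, 0, 0], "hand": 0.1},
  {"translation": [0, 0.2, 0.15], "rot": [0, 0, 0], "hand": 0.1},
  {"translation": [0, 0.2, 0.15], "rot": [0, 0, 0], "hand": 0.1},
])

```text
t: 47.55
eef_pos: [0.6008, 0.196, 0.0368]
ee_rot: [3.14, -0.006, -2.986]
force: [0.3, -0.1, -0.7]
width: 0.0774
gripper_force: 0.0
```

>>> move_arm([
  {"translation": [0, 0, -3], "rot": [0, 0, 0], "hand": 0},
  {"translation": [0, 0, -7], "rot": [0, 0, 0], "hand": 0},
  {"translation": [0, 0, -11], "rot": [0, 0, 0], "hand": 0},
  {"translation": [0, 0, -15], "rot": [0, 0, 0], "hand": 0},
  {"translation": [0, 0, -19], "rot": [0, 0, 0], "hand": 0},
  {"translation": [0, 0, -19], "rot": [0, 0, 0], "hand": 0},
])

```text
t: 48.05
eef_pos: [0.6056, 0.1973, 0.2365]
ee_rot: [3.137, 0.007, -2.984]
force: [0.9, 0.5, 2.6]
width: 0.0876
gripper_force: 0.0
```

```bash
python3 - <<'E'
from h import *
st()
P=grab("wrist","wr10.png")[2]
Q=cloud([P],W(.106,.17),.05,.058,.075); L=(Q[:,:2]-M)@np.c_[ex,ey]; k=L[:,0]>.06; print("jar",k.sum(),rect(L[k]) if k.sum()>30 else "")
for n in("scene","side"):
    P=grab(n)[2]; Q=cloud([P],W(-.099,-.02),.055,.018,.031); L=(Q[:,:2]-M)@np.c_[ex,ey]; k=L[:,0]<-.06;print("stone",rect(L[k]))
u=np.array([np.cos(np.radians(71.4)),np.sin(np.radians(71.4))]); g=np.array([-.0990,-.021])-.02*u
ps=71.4+AD-180
seq([down(.56,.08,.24,-150),down(*W(-.08,.03),.2,-120),down(*W(*g),.14,ps),down(*W(*g),.022,ps)])
E
```

```text
48.05 [ 6.200e-01  2.950e-01 -9.000e-02 -1.000e-03 -1.178e+00 -2.034e+00] [0.6056 0.1973 0.2365] [0.9 0.5 2.6] 0.0876 0.0
jar 1937 (array([104.9, 171.3]), array([48. , 47.6]), 84.86931610107422)
stone (array([-93.1,  19.8]), array([41., 18.]), 17.480350494384766)
stone (array([-99.9, -21.5]), array([95.6, 38.8]), 73.00711822509766)
0 [5.93, -10.82, -1.28] [0.2, -0.3, -21.1] rows 3.0
1 [13.07, 1.6, 4.0] [0.0, 0.0, -30.0] rows 4.2
2 [7.04, -2.42, 6.0] [-0.0, 0.0, -20.3] rows 2.8
3 [0.0, 0.0, 11.8] [0.0, 0.0, -0.0] rows 2.8
```

>>> move_arm([
  {"translation": [5.9, -10.8, -1.3], "rot": [0, 0, -21], "hand": 0.43},
  {"translation": [5.9, -10.8, -1.3], "rot": [0, 0, -21], "hand": 0.43},
  {"translation": [5.9, -10.8, -1.3], "rot": [0, 0, -21], "hand": 0.43},
  {"translation": [5.9, -10.8, -1.3], "rot": [0, 0, -21], "hand": 0.43},
  {"translation": [5.9, -10.8, -1.3], "rot": [0, 0, -21], "hand": 0.43},
])

```text
t: 48.62
eef_pos: [0.5594, 0.0782, 0.2392]
ee_rot: [3.138, -0.007, -2.621]
force: [0.3, 0.4, 0.4]
width: 0.0601
gripper_force: 0.0
```

>>> move_arm([
  {"translation": [13.1, 1.6, 4], "rot": [0, 0, -30], "hand": 0.43},
  {"translation": [13.1, 1.6, 4], "rot": [0, 0, -30], "hand": 0.43},
  {"translation": [13.1, 1.6, 4], "rot": [0, 0, -30], "hand": 0.43},
  {"translation": [13.1, 1.6, 4], "rot": [0, 0, -30], "hand": 0.43},
  {"translation": [13.1, 1.6, 4], "rot": [0, 0, -30], "hand": 0.43},
  {"translation": [13.1, 1.6, 4], "rot": [0, 0, -30], "hand": 0.43},
])

```text
t: 49.12
eef_pos: [0.4384, 0.0289, 0.2002]
ee_rot: [3.136, -0.004, -2.096]
force: [1.2, 0.6, 0.4]
width: 0.0501
gripper_force: 0.0
```

>>> move_arm([
  {"translation": [7, -2.4, 6], "rot": [0, 0, -20.3], "hand": 0.43},
  {"translation": [7, -2.4, 6], "rot": [0, 0, -20.3], "hand": 0.43},
  {"translation": [7, -2.4, 6], "rot": [0, 0, -20.3], "hand": 0.43},
  {"translation": [7, -2.4, 6], "rot": [0, 0, -20.3], "hand": 0.43},
  {"translation": [7, -2.4, 6], "rot": [0, 0, -20.3], "hand": 0.43},
  {"translation": [7, -2.4, 6], "rot": [0, 0, -20.3], "hand": 0.43},
])

```text
t: 49.62
eef_pos: [0.4256, -0.0433, 0.1411]
ee_rot: [3.136, -0.001, -1.745]
force: [-1.4, -0.0, 0.7]
width: 0.0496
gripper_force: 0.0
```

```bash
cat > s.py <<'E'
from h import *
st()
P=grab("wrist","wr11.png")[2]
Q=cloud([P],W(-.099,-.021),.06,.018,.031); L=(Q[:,:2]-M)@np.c_[ex,ey]; k=L[:,0]<-.055; print("stone",k.sum(),rect(L[k]) if k.sum()>30 else "")
u=np.array([np.cos(np.radians(71.4)),np.sin(np.radians(71.4))]); g=np.array([-.0990,-.021])-.02*u
ps=71.4+AD-180
seq([down(*W(*g),.022,ps)])
E
python3 s.py
```

```text
49.62 [ 0.362  0.044 -0.643 -0.002 -0.888 -0.535] [ 0.4256 -0.0433  0.1411] [-1.4 -0.   0.7] 0.0496 0.0
stone 4444 (array([-90.6, -22.9]), array([90.4, 57.8]), 71.14642333984375)
0 [0.15, 0.01, 11.93] [0.3, -0.0, -0.2] rows 2.9
```

View pics/wr11.png

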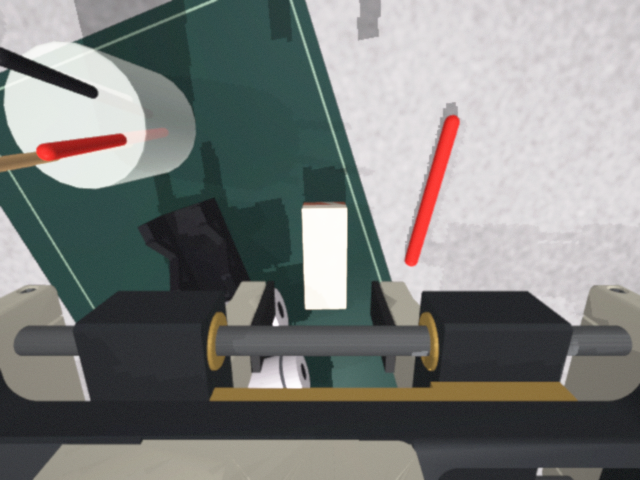

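The stone (325,255) is lined up between the fingers, and the finger on the rest side clears the rollers. Grasping.

>>> move_arm([
  {"translation": [0.1, 0, 4], "rot": [0, 0, 0], "hand": 0.43},
  {"translation": [0.1, 0, 8], "rot": [0, 0, 0], "hand": 0.43},
  {"translation": [0.1, 0, 11], "rot": [0, 0, 0], "hand": 0.43},
  {"translation": [0.1, 0, 11.9], "rot": [0, 0, 0], "hand": 0.43},
  {"translation": [0.1, 0, 11.9], "rot": [0, 0, 0], "hand": 0.43},
  {"translation": [0.1, 0, 11.9], "rot": [0, 0, 0], "hand": 0.9},
  {"translation": [0.1, 0, 11.9], "rot": [0, 0, 0], "hand": 0.9},
  {"translation": [0.1, 0, 11.9], "rot": [0, 0, 0], "hand": 0.9},
], squeeze=25)

```text
t: 50.33
eef_pos: [0.4244, -0.0443, 0.0231]
ee_rot: [3.138, 0.0, -1.741]
force: [0.4, 0.2, -0.0]
width: 0.0358
gripper_force: 24.9
```

>>> move_arm([
  {"translation": [0, 0, 0], "rot": [0, 0, 0], "hand": 0.9},
  {"translation": [0, 0, 0], "rot": [0, 0, 0], "hand": 0.9},
  {"translation": [0, 0, -2], "rot": [0, 0, 0], "hand": 0.9},
  {"translation": [0, 0, -6], "rot": [0, 0, 0], "hand": 0.9},
  {"translation": [0, 0, -10], "rot": [0, 0, 0], "hand": 0.9},
  {"translation": [0, 0, -14], "rot": [0, 0, 0], "hand": 0.9},
  {"translation": [0, 0, -16], "rot": [0, 0, 0], "hand": 0.9},
  {"translation": [0, 0, -16], "rot": [0, 0, 0], "hand": 0.9},
])

```text
t: 51.0
eef_pos: [0.4268, -0.0445, 0.1873]
ee_rot: [-3.138, 0.003, -1.741]
force: [0.8, 0.0, -1.2]
width: 0.036
gripper_force: 24.9
```

```bash
python3 - <<'E'
from h import *
st(); g=(.127,-.02); ps=AD-90
seq([down(*W(*g),.18,ps),down(*W(*g),.024,ps)])
E
```

```text
51.0 [ 0.358 -0.014 -0.581 -0.001 -1.    -0.528] [ 0.4268 -0.0445  0.1873] [ 0.8  0.  -1.2] 0.036 24.9
0 [-9.28, -21.16, 0.83] [-0.2, 0.2, -18.7] rows 5.5
1 [0.0, 0.0, 15.6] [0.0, -0.0, 0.0] rows 3.7
```

>>> move_arm([
  {"translation": [-9.3, -21.2, 0.8], "rot": [0, 0, -18.7], "hand": 0.9},
  {"translation": [-9.3, -21.2, 0.8], "rot": [0, 0, -18.7], "hand": 0.9},
  {"translation": [-9.3, -21.2, 0.8], "rot": [0, 0, -18.7], "hand": 0.9},
  {"translation": [-9.3, -21.2, 0.8], "rot": [0, 0, -18.7], "hand": 0.9},
  {"translation": [-9.3, -21.2, 0.8], "rot": [0, 0, -18.7], "hand": 0.9},
  {"translation": [-9.3, -21.2, 0.8], "rot": [0, 0, -18.7], "hand": 0.9},
  {"translation": [-9.3, -21.2, 0.8], "rot": [0, 0, -18.7], "hand": 0.9},
  {"translation": [-9.3, -21.2, 0.8], "rot": [0, 0, -18.7], "hand": 0.9},
])

```text
t: 51.67
eef_pos: [0.6488, 0.0108, 0.1703]
ee_rot: [3.133, 0.001, -1.416]
force: [-0.7, 0.1, -3.0]
width: 0.0357
gripper_force: 24.9
```

```bash
python3 - <<'E'
from h import *
st(); g=(.127,-.02); ps=AD-90
seq([down(*W(*g),.023,ps)])
E
```

```text
51.67 [ 0.315  0.371 -0.135 -0.003 -1.073 -0.159] [0.6488 0.0108 0.1703] [-0.7  0.1 -3. ] 0.0357 24.9
0 [0.02, -0.36, 14.73] [0.5, 0.1, -0.0] rows 3.5
```

>>> move_arm([
  {"translation": [0, -0.3, 4], "rot": [0.3, 0, 0], "hand": 0.9},
  {"translation": [0, -0.3, 8], "rot": [0.3, 0, 0], "hand": 0.9},
  {"translation": [0, -0.3, 12], "rot": [0.3, 0, 0], "hand": 0.9},
  {"translation": [0, -0.3, 14], "rot": [0.3, 0, 0], "hand": 0.9},
  {"translation": [0, -0.3, 14.7], "rot": [0.3, 0, 0], "hand": 0.9},
  {"translation": [0, -0.3, 14.8], "rot": [0.3, 0, 0], "hand": 0.9},
  {"translation": [0, -0.3, 14.8], "rot": [0.3, 0, 0], "hand": 0.9},
])

```text
t: 52.25
eef_pos: [0.6503, 0.011, 0.025]
ee_rot: [3.141, 0.001, -1.415]
force: [0.1, 0.5, -1.6]
width: 0.0354
gripper_force: 24.9
```

>>> move_arm([
  {"translation": [0, 0, 0], "rot": [0, 0, 0], "hand": 0.43},
  {"translation": [0, 0, 0], "rot": [0, 0, 0], "hand": 0.43},
  {"translation": [0, 0, 0], "rot": [0, 0, 0], "hand": 0.43},
  {"translation": [0, 0, 0], "rot": [0, 0, 0], "hand": 0.43},
  {"translation": [0, 0, -3], "rot": [0, 0, 0], "hand": 0.43},
  {"translation": [0, 0, -7], "rot": [0, 0, 0], "hand": 0.43},
  {"translation": [0, 0, -11], "rot": [0, 0, 0], "hand": 0.43},
  {"translation": [0, 0, -15], "rot": [0, 0, 0], "hand": 0.43},
])

```text
t: 52.92
eef_pos: [0.6507, 0.0109, 0.1764]
ee_rot: [3.141, 0.001, -1.415]
force: [0.8, -0.1, -0.2]
width: 0.0498
gripper_force: 0.0
```

>>> move_arm([
  {"translation": [0, 0, -4], "rot": [0, 0, 0], "hand": 0.43},
  {"translation": [0, 0, -8], "rot": [0, 0, 0], "hand": 0.43},
  {"translation": [0, 0, -12], "rot": [0, 0, 0], "hand": 0.43},
  {"translation": [0, 0, -16], "rot": [0, 0, 0], "hand": 0.43},
  {"translation": [0, 0, -18], "rot": [0, 0, 0], "hand": 0.43},
  {"translation": [0, 0, -18], "rot": [0, 0, 0], "hand": 0.43},
  {"translation": [0, 0, -18], "rot": [0, 0, 0], "hand": 0.43},
])

```text
t: 53.5
eef_pos: [0.6514, 0.011, 0.3566]
ee_rot: [-3.138, 0.002, -1.415]
force: [0.2, 0.5, -1.1]
width: 0.0498
gripper_force: 0.0
```

```bash
python3 - <<'E'
from h import *
st()
for n in("wrist","scene","side"):
    P=grab(n,"fin_"+n+".png")[2]; Q=P.reshape(-1,3); Q=Q[~np.isnan(Q[:,0])]; L=(Q[:,:2]-M)@np.c_[ex,ey]
    for l,c,r,z0,z1 in(("stone",(.125,0),.055,.018,.032),("jar",(.106,.17),.045,.058,.076),("case",(0,-.325),.06,.029,.044),("rollM",(0,0),.065,.052,.072),("roll3",(0,.062),.065,.052,.072),("rest",(0,0),.12,.03,.042)):
        k=(Q[:,2]>z0)&(Q[:,2]<z1)&(np.hypot(*(L-c).T)<r)
        if l=="stone": k&=L[:,0]>.08
        if l=="jar": k&=L[:,0]>.06
        if "roll" in l: k&=np.abs(L[:,1]-c[1])<.025
        if l=="rest": k&=np.abs(L[:,0])<.032
        if k.sum()>60: print(n,l,k.sum(),rect(L[k]))
E
```

```text
53.5 [ 3.150e-01  2.720e-01  1.480e-01 -1.000e-03 -1.443e+00 -1.590e-01] [0.6514 0.011  0.3566] [ 0.2  0.5 -1.1] 0.0498 0.0
wrist stone 1536 (array([126.7,   0.9]), array([35.9, 90.5]), -89.29141801595688)
wrist jar 409 (array([105. , 157.3]), array([47.6, 22.3]), 0.34270739555358887)
wrist rollM 2046 (array([-0.1,  0.4]), array([ 35.3, 110.1]), -0.2137908935546875)
wrist roll3 1818 (array([ 2.7, 61.8]), array([ 35.6, 110.3]), -1.12493896484375)
wrist rest 954 (array([-2.9,  0.6]), array([195.5,  58.1]), 89.68319702148438)
scene stone 422 (array([126.6,  -1.8]), array([38.4, 92.1]), -89.85225436091423)
scene jar 290 (array([106.1, 169.5]), array([49.8, 44.4]), 52.3249626159668)
scene rollM 436 (array([0.5, 0.4]), array([110.6,  37.8]), 2.0601069927215576)
scene roll3 471 (array([ 3.9, 62.3]), array([ 37.5, 111.5]), -1.4537200927734375)
scene rest 241 (array([ 0. , -0.4]), array([196. ,  59.6]), 88.21417999267578)
side stone 339 (array([126.2,  -0.6]), array([42.1, 92.4]), -89.39638596773148)
side jar 175 (array([104.1, 169.6]), array([48.9, 47.4]), 70.51829528808594)
side case 663 (array([   1.9, -327.9]), array([46.5, 89.3]), -0.31591796875)
side rollM 436 (array([-0.3, -3.9]), array([ 35.1, 112.3]), -1.4430465698242188)
side roll3 409 (array([ 3. , 59.6]), array([ 36. , 115.4]), -1.6621322631835938)
side rest 313 (array([0.7, 0.2]), array([ 61.4, 199.9]), -89.74661201238632)
```

View pics/fin_side.png

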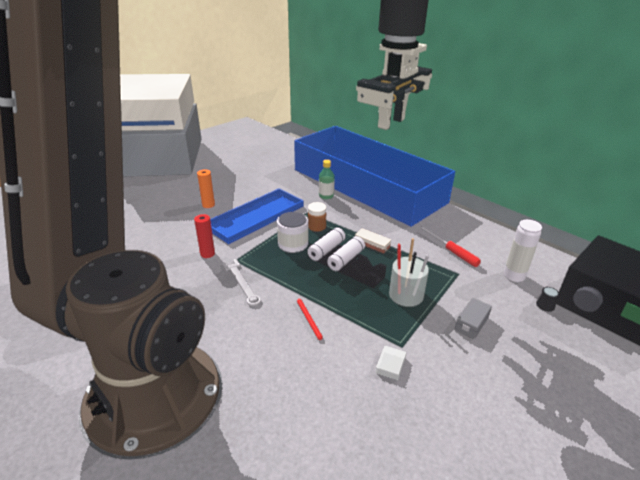

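The final view shows everything in place: rollers (327,243) and (346,252), jar (316,215), stone (373,239) and case (473,317). The tray is empty and the arm is clear.

```bash
python3 -c "
from station import arm
print(arm.job_done())"
```

```text
the job is handed in; nothing more can be done
None
```

The job is handed in at about 53 s of robot time, with no verdict returned: the rest, both rollers found in the tray, the jar, the stone and the case all measured within about 5 mm of their targets, and the oiler was left alone.

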